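# Pack the seasoning tubes into their case

### The arm

A 7-joint arm with a two-finger parallel gripper is mounted at the origin on the work surface. World frame = base frame: x ahead of the robot, y to its left, z up, the work surface at z = 0. Lengths are in m, angles in rad, forces in N, time in s.
With the tool pointing down it reaches from about 0.425 to 1.025 m from the base axis. Payload 3.6 kg.
Tool frame: the origin (TCP) lies between the finger pads; the fingertips stand 22 mm ahead of it and the grasp point (between the pads) lies 3 mm ahead of it; z points along the fingers, y is the line along which they close (so a half turn about z gives the same grasp; the last joint's range is limited). The gripper opens to 85 mm and grips with 20 to 120 N. Pads are 22 mm wide; open, the fingers measure 114 mm over their backs; the gripper's body (76 mm by 85 mm) begins 54 mm behind the grasp point. The pads swing forward as they close: fully open they stand 13 mm farther back than shut.
Start: joints at [1.23, 0.591, 0.048, 1.609, -0.033, 0.943, -0.034], TCP at [0.178, -0.703, 0.253] pointing down, gripper open.
Joint ranges: [-2.69, 2.69], [-0.47, 2.24], [-1.27, 1.36], [0.19, 2.51], [-1.53, 4.68], [0.08, 2.07], [-3.09, 3.09]. Speed limits (rad/s): [2.57, 2.57, 3.14, 3.14, 3.14, 3.14, 3.14].

### API

Orientations are given as [roll, pitch, yaw] about the fixed x, y, z axes, in that order (R = Rz(yaw) Ry(pitch) Rx(roll)).
In Python, from plant import bot gives the robot as it stands.
- The arm moves only by the tool apply_moves, never from a script. Its argument "motion" is a list of rows, each a list of 5 numbers: the shift along the tool's x, y, z in m, then the turn about the tool's z in degrees, then the opening, from -1 (shut) to 1 (fully open). In form: [[tx, ty, tz, twist, grip], ...]. A call has 1 to 20 rows; each row shifts and turns the commanded pose from where the row before left it, along the tool's axes as they then stand; what a row does not reach is not made up. A row lasts 1/12 s, in which the tool goes at most 41.7 mm and 7.16 degrees, less where a joint would pass 70% of its speed; a pose out of reach is approached as far as the arm can. A call is refused whole if a number of a shift passes 0.0417 or a number of a turn 7.16, either way. A call with a gripper value outside its range is refused whole. The fingers move at their own pace and stop on an object; the grip force is fixed at half the most. Time passes only in rows, so rows that do not move let the fingers close. It gives the time, the measured TCP pose, the force, the opening and the grip force at its end, in the units of the state.
- bot.get_state(): the state, without advancing time (a new reading comes with each control period).
- bot.get_image(name): name is "scene" or "top"; returns a dict with "frame" (420x560x3 uint8, blue, green, red), "intrinsics" (3x3 intrinsics, pixels), "extrinsics" (4x4, takes a point from world to camera coordinates). Camera axes: x right, y down, z forward; pixel columns grow to the right and rows downward; lengths in m; the calibration is good to about 2 mm. A picture is of the moment at which its call begins. There is no depth.
- bot.sign_off(): hands the job in; it is judged then, once.
The state is a dict: "clock": time; "qpos": joint angles; "joint_vel": joint speeds; "joint_efforts": joint torques, N m; "ee_pos": TCP position; "orientation": TCP orientation; "wrist_force": force on the tool from outside, world axes, zero at the start; "torque": the same for the moment, N m; "finger_gap": finger opening in m; "grasp_force": force on a finger pad.
Only numpy, scipy, OpenCV 4.12 (cv2) and the standard library are available. Lean on these libraries where they do the work, as an engineer would, in place of code of your own. Each camera call takes 0.05 s, during which the arm holds its last target. There are 200 camera calls.

### The job

Pack up the seasoning tubes for a catering job: take the cover off the tube case and lay it flat on the yellow cutting board (its hold-down bail may be shut over it; swing it up out of the way first if so), then lay every tube that is out on the black mat crosswise in the case, each cradled in a V-groove of its own. When all the tubes are in, put the cover back down flat over its two pins and swing the bail down shut over it; do not shift the other things on the counter.

Things in the scene. Friction and masses are not known exactly. Their poses are not given: they have to be found in the camera images.
- case: Tube case, fixed, left or right, yaw within 0.25: wooden tray 264 (x) by 132 (y) mm, origin under its centre. Two white rails along x (14 mm thick, at y +33 and -33 mm) have four V-notches each; tubes lie along y across both. Between the rails 52 mm is clear for fingers, floor at z 6 mm. Side walls 34 mm high, 120 mm apart inside; end blocks (x 116 to 132 mm, both ends) 52 mm high carry the cover.
- bail_bar (a point): Middle of the red grip bar of the case's hold-down bail: bar 12 mm thick, along the case's x, 72 mm clear between its two straps, whose rubber feet (41 mm either side) hold the cover down when shut. Shut, it is at y +45, z 92 mm in the case's frame, 32 mm above the cover and 45 mm beside its handle. It swings on a 54 mm radius about bail_hinge: up and towards the case's +y.
- bail_hinge (a point): Hinge axis of the bail, along the case's x, at x 0, y +90, z 62 mm in the case's frame. Axes as the case's.
- bail (a joint): Angle of the bail: 0 shut (feet over the cover), growing as it opens, stop at 1.75 rad. A stiff hinge: it stays where it is left and takes 2 to 4 N at the bar. It may start at any angle; above 1.2 rad the cover can be lifted freely.
- cover: Loose wooden cover, 264 (x) by 124 (y) by 8 mm, 0.2 to 0.33 kg, origin at the centre of its underside. A dark bar handle at its middle, 50 (x) by 14 (y) mm, rises from z 8 to 34 mm. Two 12 mm square through holes at x +124 and -124 mm go over the pins. Seated, its underside is 52 mm above the case's, its x parallel to the case's (either way round). Starts seated.
- pin0 (a point): Tip of the steel pin at x -124 mm, y 0 on the case: 8 mm thick, 15 mm tall above the end block, the top 5 mm tapered.
- pin1 (a point): Tip of the like pin at x +124 mm.
- board: Yellow cutting board, fixed, 320 (x) by 200 (y) mm, top 20 mm above the counter; origin at the centre of its underside. It stands on the other side from the case.
- groove0 (a point): Groove 0 of the case (-75 mm along the case's x): the point where the centre of a tube cradled in it lies, 35 mm above the case's underside. 90-degree V, 12 mm deep, 24 mm wide at the mouth, bottom 18 mm above the underside. Axes as the case's.
- groove1 (a point): Groove 1 of the case (-25 mm along the case's x): the point where the centre of a tube cradled in it lies, 35 mm above the case's underside. 90-degree V, 12 mm deep, 24 mm wide at the mouth, bottom 18 mm above the underside. Axes as the case's.
- groove2 (a point): Groove 2 of the case (+25 mm along the case's x): the point where the centre of a tube cradled in it lies, 35 mm above the case's underside. 90-degree V, 12 mm deep, 24 mm wide at the mouth, bottom 18 mm above the underside. Axes as the case's.
- groove3 (a point): Groove 3 of the case (+75 mm along the case's x): the point where the centre of a tube cradled in it lies, 35 mm above the case's underside. 90-degree V, 12 mm deep, 24 mm wide at the mouth, bottom 18 mm above the underside. Axes as the case's.
- tube0: Seasoning tube with a red cap, loose cylinder 24 mm in diameter, 104 mm long, 0.06 to 0.13 kg, origin at its centre, its x along its length. Starts lying on the black rubber mat (4 mm thick, fixed) between case and board, roughly along world y; rolls if pushed. Two to four of the tubes are present.
- tube1: Seasoning tube with a green cap, loose cylinder 24 mm in diameter, 104 mm long, 0.06 to 0.13 kg, origin at its centre, its x along its length. Starts lying on the black rubber mat (4 mm thick, fixed) between case and board, roughly along world y; rolls if pushed. Two to four of the tubes are present.
- tube2: Seasoning tube with a yellow cap, loose cylinder 24 mm in diameter, 104 mm long, 0.06 to 0.13 kg, origin at its centre, its x along its length. Starts lying on the black rubber mat (4 mm thick, fixed) between case and board, roughly along world y; rolls if pushed. Two to four of the tubes are present.
- tube3: Seasoning tube with a blue cap, loose cylinder 24 mm in diameter, 104 mm long, 0.06 to 0.13 kg, origin at its centre, its x along its length. Starts lying on the black rubber mat (4 mm thick, fixed) between case and board, roughly along world y; rolls if pushed. Two to four of the tubes are present.
- soy: Bystander: soy bottle, 54 mm thick, 150 mm tall, origin under its centre.
- dish: Bystander: small blue bowl, 72 mm wide, 24 mm tall, origin under its centre.
- teacup: Bystander: white tea cup, 68 mm wide, 70 mm tall, origin under its centre.
- brush: Bystander: flat brush lying beyond the right side, origin near its middle.
- rest: Bystander: white chopstick rest, 55 by 18 by 12 mm, origin under its centre.
- pickles: Bystander: green glass bowl, 90 mm wide, 50 mm tall, origin under its centre.
Mind the look-alikes: they are no part of the job. Leave any turquoise look-alike of the tube2 alone. What is shaped like the tube3 but purple is not meant.

How it is judged:
By the outcome, as a careful person would: the job done as asked, in the order asked, and still so for the second after the job is handed in, with the robot touching nothing.
Of tube0, tube1, tube2, tube3 only 2 to 4 are there at a start; the rules pass over those that are not, and their reading is None.
At some moment in a run one of cover may be knocked a few centimetres aside while the robot is not near it.
Once in a run the grip may slacken for a moment while it holds something.
It also fails if it takes over 210 s, if anything falls off the work surface, if the arm or the gripper's body presses on something with over 40 N, if the wrist force passes 120 N, or if a joint passes its speed limit or range.

## Working session

There is one attempt and no reset: what is moved stays moved. The work goes in short steps, Python scripts to look and compute and a tool call to move; the robot and the scene stay as the last step left them, time stands still between calls to the robot, and variables do not carry over. Pictures are saved under pics/ and viewed, at most 14 in all, crops included, and the job is handed in when it is done.

Besides the shell and the picture viewer there is one more tool, called after ">>>" as name(argument=value, ...) on one line, values as JSON. apply_moves: Moves the arm, as the interface text tells. Its arguments: {"type":"object","properties":{"motion":{"type":"array","items":{"type":"array","items":{"type":"number"}}}},"required":["motion"]}

```bash
ls; mkdir -p pics; python3 - <<'E'
from plant import bot
import cv2,numpy as np
print(bot.get_state())
for n in("scene","top"):
    d=bot.get_image(n); cv2.imwrite(f"pics/{n}0.png",d["frame"]); print(n,np.round(d["intrinsics"],1).tolist(),np.round(d["extrinsics"],4).tolist())
a=cv2.imread("pics/scene0.png");b=cv2.imread("pics/top0.png")
E
```

```text
pics
{'clock': 0.0, 'qpos': array([ 1.22950943,  0.59209425,  0.04829118,  1.6098227 , -0.03328502,
        0.94272816, -0.03371222]), 'joint_vel': array([-9.03821828e-05,  1.17782888e-04, -2.31231766e-04, -5.14244336e-05,
       -1.62082561e-04,  1.44001913e-03, -4.17408053e-04]), 'joint_efforts': array([-1.09987070e-04, -5.48683155e+01,  1.54646438e+00, -1.98122674e+01,
        9.30892420e-03,  8.74719350e-03, -2.61536339e-07]), 'ee_pos': array([ 0.1776318 , -0.70209442,  0.25215848]), 'orientation': array([-3.13934840e+00,  1.32527917e-04,  2.47871375e-01]), 'wrist_force': array([-0.16907741, -0.31557019, -0.23358439]), 'torque': array([-0.03174534, -0.02772339, -0.00490149]), 'grasp_force': 0.0, 'finger_gap': 0.08521169376695541}
scene [[412.3, 0.0, 274.5], [0.0, 412.3, 206.7], [0.0, 0.0, 1.0]] [[0.5825, 0.8128, 0.0118, -0.2648], [0.665, -0.4681, -0.5819, -0.3203], [-0.4674, 0.3468, -0.8132, 1.4612], [0.0, 0.0, 0.0, 1.0]]
top [[528.0, 0.0, 283.7], [0.0, 528.0, 213.9], [0.0, 0.0, 1.0]] [[0.0241, -0.9995, 0.0194, -0.0478], [-0.9857, -0.027, -0.1664, 0.5327], [0.1668, -0.0152, -0.9859, 1.3437], [0.0, 0.0, 0.0, 1.0]]
```

View pics/scene0.png

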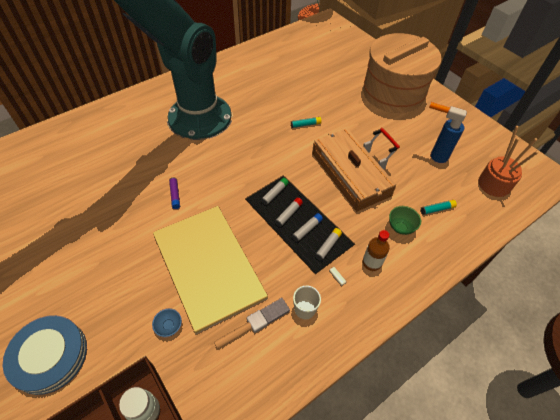

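View pics/top0.png

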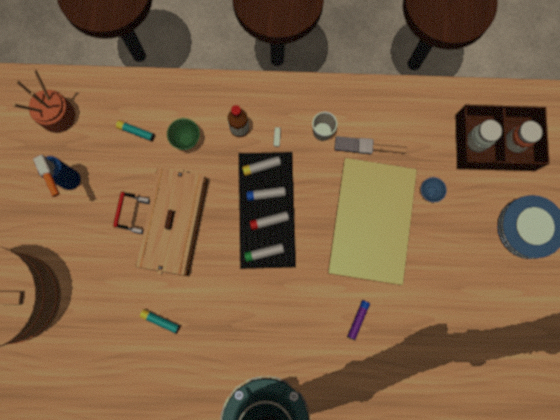

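```bash
cat > h.py <<'E'
from plant import bot
import cv2,numpy as np
def cam(n,save=None):
    d=bot.get_image(n)
    if save: cv2.imwrite(f"pics/{save}.png",d["frame"])
    return d["frame"],np.array(d["intrinsics"]),np.array(d["extrinsics"])
def ray(c,p):
    _,K,E=c; R,t=E[:3,:3],E[:3,3]
    v=R.T@np.linalg.solve(K,[p[0],p[1],1]); return -R.T@t,v/np.linalg.norm(v)
def plane(c,p,z):
    o,v=ray(c,p); return o+v*(z-o[2])/v[2]
def tri(c1,p1,c2,p2):
    a,u=ray(c1,p1);b,v=ray(c2,p2)
    s=np.linalg.lstsq(np.c_[u,-v],b-a,rcond=None)[0]
    x,y=a+u*s[0],b+v*s[1]; return (x+y)/2,np.linalg.norm(x-y)
def proj(c,P):
    _,K,E=c; q=K@(E[:3,:3]@P+E[:3,3]); return q[:2]/q[2]
def blobs(c,lo,hi,roi=None,amin=8):
    hsv=cv2.cvtColor(c[0],cv2.COLOR_BGR2HSV); m=cv2.inRange(hsv,np.array(lo),np.array(hi))
    if roi:
        k=np.zeros_like(m);x0,y0,x1,y1=roi;k[y0:y1,x0:x1]=1;m*=k
    n,L,s,ce=cv2.connectedComponentsWithStats(m)
    return [(s[i,4],ce[i],s[i,:4],L==i) for i in np.argsort(-s[:,4]) if i and s[i,4]>=amin]
E
python3 - <<'E'
from h import *
T=cam("top","t1");S=cam("scene","s1")
for n,c in(("T",T),("S",S)):
    roi=(230,145,300,275) if n=="T" else (240,170,360,275)
    print(n,"white",[(int(a),ce.round(1).tolist()) for a,ce,_,_ in blobs(c,(0,0,120),(180,70,255),roi,15)])
    for k,lo,hi in(("red",(0,150,80),(5,255,255)),("green",(45,100,50),(80,255,255)),("yel",(22,130,100),(35,255,255)),("blue",(100,130,60),(125,255,255))):
        print(n,k,[(int(a),ce.round(1).tolist()) for a,ce,_,_ in blobs(c,lo,hi,roi,8)])
    print(n,"bar",[(int(a),ce.round(1).tolist(),b.tolist()) for a,ce,b,_ in blobs(c,(0,150,80),(6,255,255),(100,180,150,240) if n=="T" else (350,110,420,170),8)])
    bb=max(blobs(c,(20,80,80),(35,255,255),None,2000),key=lambda b:b[0])
    q=cv2.minAreaRect(np.argwhere(bb[3])[:,::-1].astype(np.float32)); ce=bb[1]
    hull=cv2.convexHull(np.argwhere(bb[3])[:,::-1].astype(np.int32)); ap=cv2.approxPolyDP(hull,8,True)
    print(n,"board",bb[0],[(p[0].tolist(),plane(c,p[0],.02)[:2].round(4).tolist()) for p in ap])
a=cv2.resize(T[0][155:285,105:300],None,fx=4,fy=4,interpolation=cv2.INTER_CUBIC)
cv2.imwrite("pics/c1.png",a)
b=cv2.resize(S[0][110:215,300:420],None,fx=5.7,fy=5.7,interpolation=cv2.INTER_CUBIC)
cv2.imwrite("pics/c2.png",b)
E
```

```text
T white [(173, [266.6, 251.5]), (171, [272.2, 219.3]), (164, [268.6, 192.7]), (159, [264.3, 164.1])]
T red [(47, [253.3, 224.4])]
T green [(60, [247.5, 256.2])]
T yel [(53, [246.2, 169.7])]
T blue [(58, [249.3, 195.1])]
T bar [(130, [118.3, 209.2], [113, 192, 12, 35])]
T board 8673 [([415, 169], [0.6723, -0.3901]), ([402, 283], [0.3622, -0.3503]), ([329, 273], [0.3836, -0.1576]), ([345, 158], [0.6977, -0.1984])]
S white [(195, [327.2, 244.5]), (190, [305.8, 227.3]), (167, [287.4, 212.1]), (160, [273.5, 191.1]), (41, [334.3, 271.3])]
S red [(41, [298.3, 200.6])]
S green [(39, [284.4, 180.7])]
S yel [(229, [244.8, 264.9]), (48, [337.1, 231.3])]
S blue [(47, [318.4, 216.5])]
S bar [(86, [389.2, 137.4], [380, 128, 20, 20])]
S board 7998 [([266, 297], [0.7008, -0.2032]), ([195, 331], [0.6733, -0.3928]), ([154, 232], [0.3605, -0.3484]), ([217, 206], [0.3848, -0.1579])]
```

View pics/c1.png

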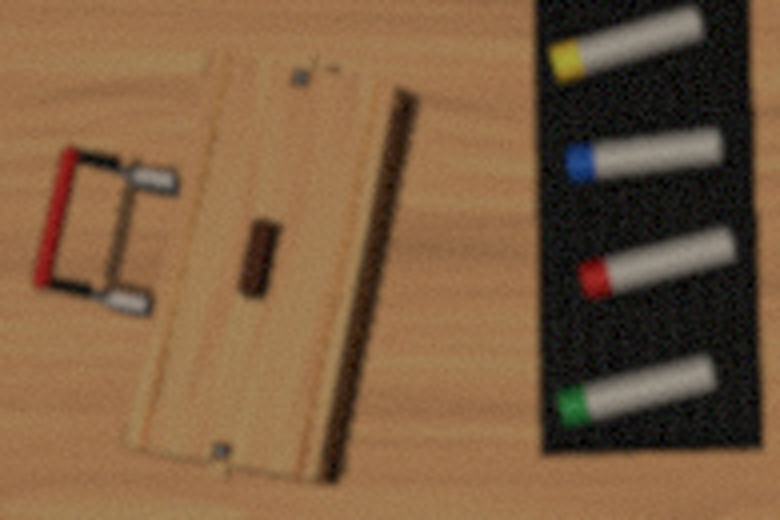

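View pics/c2.png

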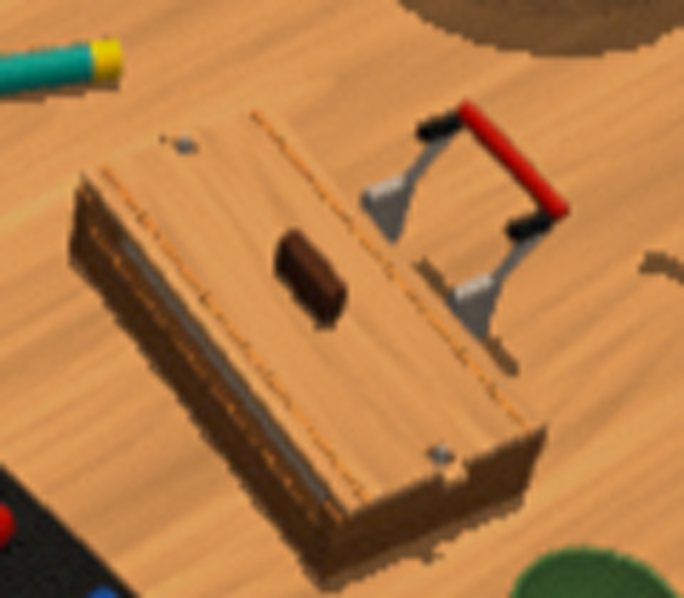

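```bash
python3 - <<'E'
from h import *
T=cam("top");S=cam("scene")
def refine(c,p,r):  # dark blob near p
    g=cv2.cvtColor(c[0],cv2.COLOR_BGR2GRAY).astype(float);x,y=int(round(p[0])),int(round(p[1]))
    w=g[y-r:y+r+1,x-r:x+r+1];w=np.clip(np.median(w)-w-12,0,None);yy,xx=np.mgrid[-r:r+1,-r:r+1]
    return np.array([x+(w*xx).sum()/w.sum(),y+(w*yy).sum()/w.sum()])
P={}
for n,a,b in(("pin1",(180,174),(377.2,189.8)),("pin0",(160.2,267.7),(332.5,135.6))):
    P[n],e=tri(T,a,S,b);print(n,P[n].round(4),e.round(4),"z.067:",plane(T,a,.065).round(4),plane(S,b,.065).round(4))
p,e=tri(T,(170,219.5),S,(300+311/5.7,110+278/5.7));print("handle",p.round(4),e)
p,e=tri(T,(118.3,209.2),S,(389.2,137.4));print("bar",p.round(4),e)
hs=lambda c,lo,hi,r:blobs(c,lo,hi,r,8)[0]
d=P["pin1"]-P["pin0"];print("len",np.linalg.norm(d[:2]),"yaw",np.arctan2(d[1],d[0]))
W=dict(y=((264.3,164.1),(246.2,169.7),(327.2,244.5),(337.1,231.3)),b=((268.6,192.7),(249.3,195.1),(305.8,227.3),(318.4,216.5)),r=((272.2,219.3),(253.3,224.4),(287.4,212.1),(298.3,200.6)),g=((266.6,251.5),(247.5,256.2),(273.5,191.1),(284.4,180.7)))
for k,(wt,ct,ws,cs) in W.items():
    a,e1=tri(T,wt,S,ws);b,e2=tri(T,ct,S,cs);v=a-b
    print(k,"body",a.round(4),"cap",b.round(4),round(e1,4),round(e2,4),"L",np.linalg.norm(v).round(4),"yaw",np.arctan2(v[1],v[0]).round(3))
    for c,s in((T,wt),(S,ws)):print("   ",plane(c,s,.018).round(4))
E
```

```text
pin1 [0.6302 0.241  0.0605] 0.0007 z.067: [0.6289 0.2399 0.065 ] [0.6324 0.2381 0.065 ]
pin0 [0.3846 0.2783 0.0591] 0.0022 z.067: [0.3836 0.2761 0.065 ] [0.3892 0.2748 0.065 ]
handle [0.5078 0.2586 0.0722] 0.0033382423669320706
bar [0.524  0.3806 0.1067] 7.177208145792166e-06
len 0.24847257327697272 yaw -0.1504745811522149
y body [0.6733 0.0215 0.0229] cap [0.6565 0.0706 0.024 ] 0.0001 0.0017 L 0.0519 yaw -1.24
    [0.6746 0.0216 0.018 ]
    [0.6715 0.0239 0.018 ]
b body [0.5947 0.0079 0.0226] cap [0.5867 0.0598 0.0233] 0.0009 0.0017 L 0.0525 yaw -1.418
    [0.5954 0.0076 0.018 ]
    [0.5928 0.0104 0.018 ]
r body [ 0.5226 -0.0036  0.0227] cap [0.5078 0.0468 0.0231] 0.0013 0.0026 L 0.0526 yaw -1.286
    [ 0.523  -0.0042  0.018 ]
    [ 0.5203 -0.001   0.018 ]
g body [0.4361 0.0087 0.0218] cap [0.4226 0.0589 0.0223] 0.001 0.0019 L 0.0521 yaw -1.308
    [0.4362 0.0083 0.018 ]
    [0.434  0.0109 0.018 ]
```

```bash
cat >> h.py <<'E'
def plan(*wps,step=.038):
    s=bot.get_state();p=s["ee_pos"].copy();y=s["orientation"][2]
    print("t",round(s["clock"],2),"pos",p.round(4),"rpy",s["orientation"].round(4),"gap",round(s["finger_gap"],4),"gf",round(s["grasp_force"],1),"F",s["wrist_force"].round(1))
    for w in wps:
        t=np.array(w[:3],float)
        c,sn=np.cos(y),np.sin(y);d=t-p
        v=np.array([c*d[0]+sn*d[1],sn*d[0]-c*d[1],-d[2]])
        n=int(np.ceil(np.linalg.norm(v)/step)) or 1
        tw=0
        if len(w)>3: tw=-np.degrees((w[3]-y+np.pi/2)%np.pi-np.pi/2)
        print("  total",v.round(4),"n",n,"each",(v/n).round(4),"twist after",round(tw,2))
        p=t; y=w[3] if len(w)>3 else y
E
python3 - <<'E'
from h import *
T=cam("top")
print("soy cap z.145",plane(T,(236,111),.145).round(3),"cup rim",plane(T,(324,125),.07).round(3))
plan((.178,-.703,.253,-.15),(.55,-.38,.253),(.507,.259,.25),(.5074,.2597,.13),(.5074,.2597,.087))
E
```

```text
soy cap z.145 [0.776 0.094 0.145] cup rim [ 0.773 -0.135  0.07 ]
t 0.35 pos [ 0.1778 -0.7027  0.253 ] rpy [-3.1411e+00  1.0000e-04  2.4790e-01] gap 0.0852 gf 0.0 F [ 0.   0.9 -0.2]
  total [0.0001 0.0003 0.    ] n 1 each [0.0001 0.0003 0.    ] twist after 22.8
  total [ 0.3196 -0.375  -0.    ] n 13 each [ 0.0246 -0.0288 -0.    ] twist after 0
  total [-0.138  -0.6254  0.003 ] n 17 each [-0.0081 -0.0368  0.0002] twist after 0
  total [ 0.0003 -0.0008  0.12  ] n 4 each [ 0.0001 -0.0002  0.03  ] twist after 0
  total [ 0.    -0.     0.043] n 2 each [ 0.     -0.      0.0215] twist after 0
```

>>> apply_moves(motion=[[0, 0, 0, 5.7, 1], [0, 0, 0, 5.7, 1], [0, 0, 0, 5.7, 1], [0, 0, 0, 5.7, 1], [0.0246, -0.0288, 0, 0, 1], [0.0246, -0.0288, 0, 0, 1], [0.0246, -0.0288, 0, 0, 1], [0.0246, -0.0288, 0, 0, 1], [0.0246, -0.0288, 0, 0, 1], [0.0246, -0.0288, 0, 0, 1], [0.0246, -0.0288, 0, 0, 1], [0.0246, -0.0288, 0, 0, 1], [0.0246, -0.0288, 0, 0, 1], [0.0246, -0.0288, 0, 0, 1], [0.0246, -0.0288, 0, 0, 1], [0.0246, -0.0288, 0, 0, 1], [0.0246, -0.0288, 0, 0, 1]])

```text
clock: 1.77
ee_pos: [0.5513, -0.3791, 0.2535]
orientation: [3.141, -0.0, -0.15]
wrist_force: [0.1, -0.1, 0.1]
finger_gap: 0.0854
grasp_force: 0.0
```

>>> apply_moves(motion=[[-0.0081, -0.0368, 0, 0, 0], [-0.0081, -0.0368, 0, 0, 0], [-0.0081, -0.0368, 0, 0, 0], [-0.0081, -0.0368, 0, 0, 0], [-0.0081, -0.0368, 0, 0, 0], [-0.0081, -0.0368, 0, 0, 0], [-0.0081, -0.0368, 0, 0, 0], [-0.0081, -0.0368, 0, 0, 0], [-0.0081, -0.0368, 0, 0, 0], [-0.0081, -0.0368, 0, 0, 0], [-0.0081, -0.0368, 0, 0, 0], [-0.0081, -0.0368, 0, 0, 0], [-0.0081, -0.0368, 0, 0, 0], [-0.0081, -0.0368, 0, 0, 0], [-0.0081, -0.0368, 0, 0, 0], [-0.0081, -0.0368, 0, 0, 0], [-0.0081, -0.0368, 0, 0, 0], [0, 0, 0, 0, 0], [0, 0, 0, 0, 0]])

```text
clock: 3.35
ee_pos: [0.5067, 0.2622, 0.2534]
orientation: [-3.14, 0.0, -0.144]
wrist_force: [-0.1, -0.5, 0.1]
finger_gap: 0.0432
grasp_force: 0.0
```

```bash
python3 - <<'E'
from h import *
plan((.507,.259,.13,-.15),(.5074,.2597,.087))
E
```

```text
t 3.35 pos [0.5067 0.2622 0.2534] rpy [-3.1401  0.     -0.144 ] gap 0.0432 gf 0.0 F [-0.1 -0.5  0.1]
  total [0.0007 0.0031 0.1234] n 4 each [0.0002 0.0008 0.0308] twist after 0.34
  total [ 0.0003 -0.0008  0.043 ] n 2 each [ 0.0001 -0.0004  0.0215] twist after 0
```

>>> apply_moves(motion=[[0, 0, 0.03, 0, 0], [0, 0, 0.03, 0, 0], [0, 0, 0.03, 0, 0], [0, 0, 0.03, 0, 0], [0, 0, 0.02, 0, 0], [0, 0, 0.02, 0, 0], [0, 0, 0.006, 0, 0], [0, 0, 0, 0, 0], [0, 0, 0, 0, 0]])

```text
clock: 4.1
ee_pos: [0.508, 0.2578, 0.0877]
orientation: [3.141, -0.0, -0.152]
wrist_force: [0.5, 0.4, -0.1]
finger_gap: 0.0427
grasp_force: 0.0
```

```bash
python3 - <<'E'
from h import *
plan((.5074,.2597,.087,-.15))
T=cam("top");S=cam("scene")
a=T[0][170:280,100:220];b=S[0][90:200,310:430]
cv2.imwrite("pics/g1.png",cv2.resize(np.hstack([a,b]),None,fx=3.3,fy=3.3,interpolation=cv2.INTER_CUBIC))
E
```

```text
t 4.1 pos [0.508  0.2578 0.0877] rpy [ 3.1412e+00 -4.0000e-04 -1.5150e-01] gap 0.0427 gf 0.0 F [ 0.5  0.4 -0.1]
  total [-0.0009 -0.0018  0.0007] n 1 each [-0.0009 -0.0018  0.0007] twist after -0.09
```

View pics/g1.png

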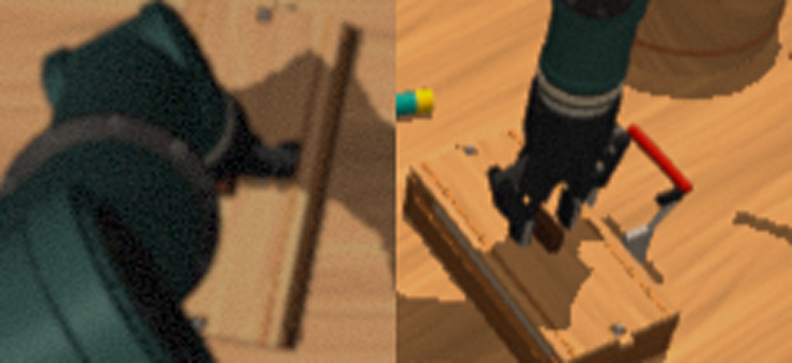

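The fingers straddle the handle (right half around (545,235)) and the bail is clear. Next I close the grip and lift.

>>> apply_moves(motion=[[0, 0, 0, 0, -1], [0, 0, 0, 0, -1], [0, 0, 0, 0, -1], [0, 0, 0, 0, -1], [0, 0, 0, 0, -1], [0, 0, 0, 0, -1]])

```text
clock: 4.7
ee_pos: [0.5081, 0.259, 0.0886]
orientation: [-3.14, -0.002, -0.15]
wrist_force: [-1.1, 0.2, 6.1]
finger_gap: 0.0131
grasp_force: 60.1
```

>>> apply_moves(motion=[[0, 0, -0.01, 0, -1], [0, 0, -0.01, 0, -1], [0, 0, -0.02, 0, -1], [0, 0, -0.02, 0, -1], [0, 0, -0.01, 0, -1], [0, 0, 0, 0, -1], [0, 0, 0, 0, -1]])

```text
clock: 5.28
ee_pos: [0.5075, 0.2588, 0.1579]
orientation: [-3.141, -0.001, -0.15]
wrist_force: [-0.5, -0.0, -1.7]
finger_gap: 0.0123
grasp_force: 59.1
```

```bash
python3 - <<'E'
from h import *
plan((.529,-.275,.157,-.136))
E
```

```text
t 5.28 pos [0.5075 0.2588 0.1579] rpy [-3.1407e+00 -1.0000e-03 -1.5000e-01] gap 0.0123 gf 59.1 F [-0.5 -0.  -1.7]
  total [0.101  0.5246 0.0009] n 15 each [0.0067 0.035  0.0001] twist after -0.8
```

>>> apply_moves(motion=[[0.0067, 0.035, 0, 0, -1], [0.0067, 0.035, 0, 0, -1], [0.0067, 0.035, 0, 0, -1], [0.0067, 0.035, 0, 0, -1], [0.0067, 0.035, 0, 0, -1], [0.0067, 0.035, 0, 0, -1], [0.0067, 0.035, 0, 0, -1], [0.0067, 0.035, 0, 0, -1], [0.0067, 0.035, 0, 0, -1], [0.0067, 0.035, 0, 0, -1], [0.0067, 0.035, 0, 0, -1], [0.0067, 0.035, 0, 0, -1], [0.0067, 0.035, 0, 0, -1], [0.0067, 0.035, 0, 0, -1], [0.0067, 0.035, 0, -0.8, -1], [0, 0, 0, 0, -1], [0, 0, 0, 0, -1]])

```text
clock: 6.7
ee_pos: [0.5266, -0.2789, 0.1558]
orientation: [3.141, 0.002, -0.142]
wrist_force: [-0.2, 1.5, -2.0]
finger_gap: 0.0126
grasp_force: 59.2
```

```bash
python3 - <<'E'
from h import *
plan((.529,-.275,.1,-.136),(.529,-.275,.0575,-.136))
T=cam("top");S=cam("scene")
a=T[0][140:300,290:440];b=S[0][160:320,130:280]
cv2.imwrite("pics/g2.png",cv2.resize(np.hstack([a,b]),None,fx=2.6,fy=2.6,interpolation=cv2.INTER_CUBIC))
E
```

```text
t 6.7 pos [ 0.5266 -0.2789  0.1558] rpy [ 3.1407e+00  2.3000e-03 -1.4240e-01] gap 0.0126 gf 59.2 F [-0.2  1.5 -2. ]
  total [ 0.0018 -0.0042  0.0558] n 2 each [ 0.0009 -0.0021  0.0279] twist after -0.37
  total [ 0.     -0.      0.0425] n 2 each [ 0.     -0.      0.0213] twist after -0.0
```

View pics/g2.png

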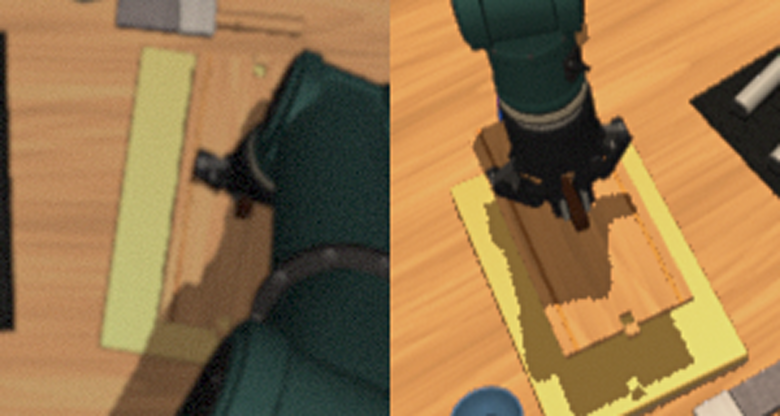

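The cover is held level above the board and aligned with it, with its hole at crop (630,322). I lower it and release.

>>> apply_moves(motion=[[0.002, -0.003, 0.025, 0, -1], [0, 0, 0.025, 0, -1], [0, 0, 0.02, 0, -1], [0, 0, 0.015, 0, -1], [0, 0, 0.008, 0, -1], [0, 0, 0.004, 0, -1], [0, 0, 0, 0, -1], [0, 0, 0, 0, -1]])

```text
clock: 7.47
ee_pos: [0.5312, -0.2722, 0.0607]
orientation: [-3.142, -0.001, -0.135]
wrist_force: [0.4, -0.6, -2.4]
finger_gap: 0.0128
grasp_force: 59.2
```

>>> apply_moves(motion=[[0, 0, 0.002, 0, -1], [0, 0, 0.001, 0, -1], [0, 0, 0.001, 0, -1], [0, 0, 0, 0, -1]])

```text
clock: 7.8
ee_pos: [0.5308, -0.273, 0.0566]
orientation: [3.141, -0.001, -0.136]
wrist_force: [0.0, 0.4, -1.7]
finger_gap: 0.0129
grasp_force: 59.3
```

>>> apply_moves(motion=[[0, 0, 0.001, 0, -1], [0, 0, 0.001, 0, -1], [0, 0, 0, 0, -1]])

```text
clock: 8.05
ee_pos: [0.5309, -0.2729, 0.0566]
orientation: [3.141, -0.0, -0.137]
wrist_force: [-3.0, 2.8, 13.6]
finger_gap: 0.0126
grasp_force: 61.4
```

>>> apply_moves(motion=[[0, 0, 0, 0, -0.6], [0, 0, 0, 0, -0.2], [0, 0, 0, 0, 0], [0, 0, -0.01, 0, 0], [0, 0, -0.03, 0, 0], [0, 0, -0.04, 0, 0], [0, 0, -0.04, 0, 0], [0, 0, 0, 7, 0], [0, 0, 0, 7, 0], [0, 0, 0, 7, 0], [0, 0, 0, 7, 0], [0, 0, 0, 7, 0], [0, 0, 0, 7, 0], [0, 0, 0, 7, 0], [0, 0, 0, 7, 0], [0, 0, 0, 7, 0], [0, 0, 0, 4, 0], [0, 0, 0, 0, 0]])

```text
clock: 9.55
ee_pos: [0.5308, -0.2724, 0.1746]
orientation: [3.142, 0.0, -1.306]
wrist_force: [-0.0, -0.3, 0.1]
finger_gap: 0.0425
grasp_force: 0.0
```

```bash
python3 - <<'E'
from h import *
T=cam("top","t3");S=cam("scene","s3");print(bot.get_state()["qpos"].round(2))
plan((.530,-.273,.165,-1.308),(.4335,.0183,.165),(.4335,.0183,.029))
for n,c in(("T",T),("S",S)):
    roi=(230,145,300,275) if n=="T" else (240,170,360,275)
    print(n,"white",[(int(a),ce.round(1).tolist()) for a,ce,_,_ in blobs(c,(0,0,120),(180,70,255),roi,15)])
a=cv2.resize(T[0][155:285,135:215],None,fx=4.4,fy=4.4,interpolation=cv2.INTER_CUBIC)
b=cv2.resize(S[0][120:215,305:405],None,fx=4,fy=4,interpolation=cv2.INTER_CUBIC)
b=cv2.copyMakeBorder(b,0,572-380,0,0,0);cv2.imwrite("pics/c3.png",np.hstack([a,b]))
E
```

```text
[ 0.19  0.55  0.29  1.98 -0.25  0.65 -2.23]
t 9.65 pos [ 0.5307 -0.2726  0.1746] rpy [-3.1414 -0.     -1.3033] gap 0.0428 gf 0.0 F [ 0.7 -0.7 -0.4]
  total [0.0002 0.0008 0.0096] n 1 each [0.0002 0.0008 0.0096] twist after 0.27
  total [-0.3064  0.0175 -0.    ] n 9 each [-0.034   0.0019 -0.    ] twist after 0
  total [ 0.    -0.     0.136] n 4 each [ 0.    -0.     0.034] twist after 0
T white [(229, [266.8, 251.4]), (223, [272.1, 219.3]), (221, [268.8, 192.7]), (211, [264.5, 164.3])]
S white [(202, [327.3, 244.6]), (200, [305.8, 227.4]), (176, [287.4, 212.1]), (172, [273.5, 191.0]), (123, [349.6, 181.5]), (43, [334.5, 271.3])]
```

View pics/c3.png

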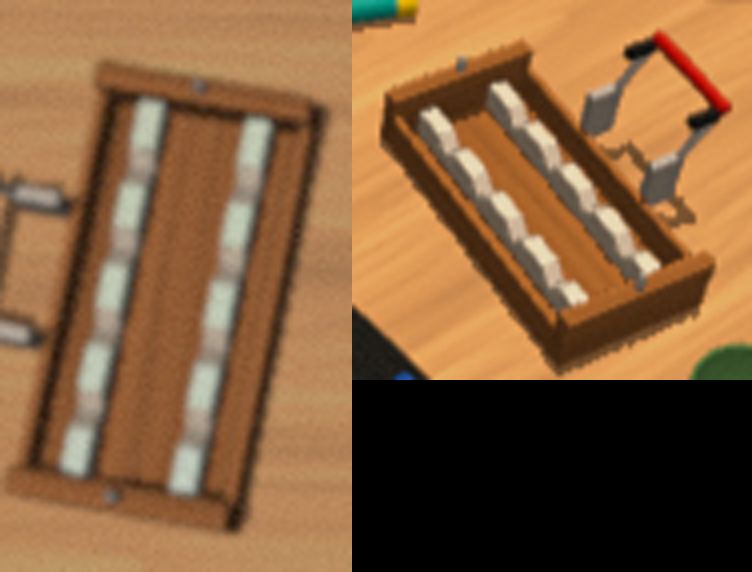

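```bash
python3 - <<'E'
from h import *
T=cam("top");S=cam("scene")
C=np.array([.5074,.2597]);R=np.array([[np.cos(.15),np.sin(.15)],[-np.sin(.15),np.cos(.15)]])
t=lambda p:(p[0]/4.4+135,p[1]/4.4+155)
s=lambda p:((p[0]-352)/4+305,p[1]/4+120)
pr=[(198,430),(215,348),(233,262),(250,180)];pl=[(90,405),(107,330),(126,245),(143,160)];ps=[(455,152),(490,194),(525,237),(558,280)]
for i in range(4):
    a=plane(T,t(pr[i]),.024);b=plane(T,t(pl[i]),.024);q,e=tri(T,t(pr[i]),S,s(ps[i]))
    g=C+R@np.array([-.075+.05*i,0])
    print(i,"pred",g.round(4),"mid",((a+b)/2)[:2].round(4),"tri -y rail",q.round(4),round(e,4),"pred -y",(C+R@np.array([-.075+.05*i,-.033])).round(4))
q,e=tri(T,t((200,87)),S,s((460,65)));print(q)
E
```

```text
0 pred [0.4332 0.2709] mid [0.4332 0.2681] tri -y rail [0.4286 0.2388 0.0168] 0.0048 pred -y [0.4283 0.2383]
1 pred [0.4827 0.2634] mid [0.4807 0.2608] tri -y rail [0.4787 0.2318 0.0172] 0.0059 pred -y [0.4777 0.2308]
2 pred [0.5321 0.256 ] mid [0.5331 0.2527] tri -y rail [0.5305 0.2225 0.022 ] 0.0047 pred -y [0.5272 0.2233]
3 pred [0.5816 0.2485] mid [0.5849 0.2454] tri -y rail [0.5796 0.2129 0.0269] 0.0019 pred -y [0.5766 0.2159]
[0.55096055 0.15998782 0.273791  ]
```

>>> apply_moves(motion=[[0, 0, 0, -7.1, 0], [0, 0, 0, -7.1, 0], [0, 0, 0, -7.1, 0], [0, 0, 0, -7.1, 0], [0, 0, 0, -7.1, 0], [0, 0, 0, -7.1, 0], [0, 0, 0, -7.1, 0], [0, 0, 0, -7.1, 0], [0, 0, 0, -7.1, 0], [0, 0, 0, -7.1, 0], [0, 0, 0, -7.1, 0], [0, 0, 0, -7.1, 0], [0, 0, 0, -7.1, 0]])

```text
clock: 10.83
ee_pos: [0.5305, -0.2731, 0.1745]
orientation: [3.141, -0.0, 0.312]
wrist_force: [-0.2, -0.3, -0.9]
finger_gap: 0.0431
grasp_force: 0.0
```

>>> apply_moves(motion=[[0, 0, 0, -7.1, 0], [0, 0, 0, -7.1, 0], [0, 0, 0, -7.1, 0], [0, 0, 0, -7.1, 0], [0, 0, 0, -7.1, 0], [0, 0, 0, -7.1, 0], [0, 0, 0, -7.1, 0], [0, 0, 0, -7.1, 0], [0, 0, 0, -7.1, 0], [0, 0, 0, -7.1, 0], [0, 0, 0, -7.1, 0], [0, 0, 0, -7.1, 0], [0, 0, 0, -2.7, 0], [0, 0, 0, 0, 0]])

```text
clock: 12.0
ee_pos: [0.5303, -0.2734, 0.1743]
orientation: [3.141, -0.0, 1.84]
wrist_force: [0.4, -0.6, 0.9]
finger_gap: 0.0427
grasp_force: 0.0
```

```bash
python3 - <<'E'
from h import *
print(bot.get_state()["qpos"].round(2))
plan((.530,-.273,.165,1.834),(.4335,.0183,.165),(.4335,.0183,.029))
E
```

```text
[ 0.81  0.59 -0.58  1.95  0.47  0.74  0.22]
t 12.0 pos [ 0.5303 -0.2734  0.1743] rpy [ 3.1414e+00 -2.0000e-04  1.8401e+00] gap 0.0427 gf 0.0 F [ 0.4 -0.6  0.9]
  total [ 0.0005 -0.0002  0.0093] n 1 each [ 0.0005 -0.0002  0.0093] twist after 0.35
  total [ 0.3064 -0.0174 -0.    ] n 9 each [ 0.034  -0.0019 -0.    ] twist after 0
  total [0.    0.    0.136] n 4 each [0.    0.    0.034] twist after 0
```

>>> apply_moves(motion=[[0.034, -0.0019, 0, 0.3, 0.1], [0.034, -0.0019, 0, 0, 0.1], [0.034, -0.0019, 0, 0, 0.1], [0.034, -0.0019, 0, 0, 0.1], [0.034, -0.0019, 0, 0, 0.1], [0.034, -0.0019, 0, 0, 0.1], [0.034, -0.0019, 0, 0, 0.1], [0.034, -0.0019, 0, 0, 0.1], [0.034, -0.0019, 0, 0, 0.1], [0, 0, 0.03, 0, 0.1], [0, 0, 0.03, 0, 0.1], [0, 0, 0.025, 0, 0.1], [0, 0, 0, 0, 0.1], [0, 0, 0, 0, 0.1]])

```text
clock: 13.17
ee_pos: [0.4338, 0.0182, 0.0889]
orientation: [-3.139, 0.0, 1.835]
wrist_force: [-0.2, -0.2, -0.8]
finger_gap: 0.047
grasp_force: 0.0
```

```bash
python3 - <<'E'
from h import *
plan((.4335,.0183,.029,1.834))
E
```

```text
t 13.17 pos [0.4338 0.0182 0.0889] rpy [-3.1393e+00  2.0000e-04  1.8345e+00] gap 0.047 gf 0.0 F [-0.2 -0.2 -0.8]
  total [ 0.0001 -0.0003  0.0599] n 2 each [ 0.0001 -0.0001  0.03  ] twist after 0.03
```

>>> apply_moves(motion=[[0, 0, 0.025, 0, 0.1], [0, 0, 0.025, 0, 0.1], [0, 0, 0.01, 0, 0.1], [0, 0, 0, 0, 0.1], [0, 0, 0, 0, -1], [0, 0, 0, 0, -1], [0, 0, 0, 0, -1], [0, 0, 0, 0, -1], [0, 0, 0, 0, -1]])

```text
clock: 13.92
ee_pos: [0.4352, 0.0182, 0.0308]
orientation: [3.138, 0.0, 1.834]
wrist_force: [-0.7, -0.8, 8.3]
finger_gap: 0.0217
grasp_force: 58.8
```

>>> apply_moves(motion=[[0, 0, -0.015, 0, -1], [0, 0, -0.03, 0, -1], [0, 0, -0.035, 0, -1], [0, 0, -0.03, 0, -1], [0, 0, 0, 6, -1], [0, 0, 0, 6, -1], [0, 0, 0, 6, -1], [0, 0, 0, 5.5, -1], [0, 0, 0, 0, -1]])

```text
clock: 14.67
ee_pos: [0.4342, 0.0177, 0.1403]
orientation: [3.14, 0.0, 1.422]
wrist_force: [0.7, 0.3, -0.6]
finger_gap: 0.0217
grasp_force: 61.8
```

```bash
python3 - <<'E'
from h import *
plan((.4335,.0183,.14,1.4208),(.4332,.2702,.14),(.4332,.2702,.049))
E
```

```text
t 14.67 pos [0.4342 0.0177 0.1403] rpy [3.1400e+00 2.0000e-04 1.4216e+00] gap 0.0217 gf 61.8 F [ 0.7  0.3 -0.6]
  total [ 0.0004 -0.0008  0.0003] n 1 each [ 0.0004 -0.0008  0.0003] twist after 0.05
  total [ 0.249  -0.0379 -0.    ] n 7 each [ 0.0356 -0.0054 -0.    ] twist after 0
  total [0.    0.    0.091] n 3 each [0.     0.     0.0303] twist after 0
```

>>> apply_moves(motion=[[0.0356, -0.0054, 0, 0, -1], [0.0356, -0.0054, 0, 0, -1], [0.0356, -0.0054, 0, 0, -1], [0.0356, -0.0054, 0, 0, -1], [0.0356, -0.0054, 0, 0, -1], [0.0356, -0.0054, 0, 0, -1], [0.0356, -0.0054, 0, 0, -1], [0, 0, 0, 0, -1], [0, 0, 0.03, 0, -1], [0, 0, 0.02, 0, -1], [0, 0, 0, 0, -1], [0, 0, 0, 0, -1]])

```text
clock: 15.67
ee_pos: [0.4326, 0.2694, 0.089]
orientation: [-3.14, 0.002, 1.426]
wrist_force: [-0.8, -0.5, -0.5]
finger_gap: 0.0218
grasp_force: 61.8
```

```bash
python3 - <<'E'
from h import *
plan((.4332,.2702,.051,1.4208))
E
```

```text
t 15.67 pos [0.4326 0.2694 0.089 ] rpy [-3.1398e+00  1.7000e-03  1.4256e+00] gap 0.0218 gf 61.8 F [-0.8 -0.5 -0.5]
  total [0.0008 0.0005 0.038 ] n 2 each [0.0004 0.0003 0.019 ] twist after 0.28
```

>>> apply_moves(motion=[[0, 0, 0.015, 0, -1], [0, 0, 0.015, 0, -1], [0, 0, 0.006, 0, -1], [0, 0, 0, 0, -1], [0, 0, 0.002, 0, -1], [0, 0, 0, 0, -1]])

```text
clock: 16.17
ee_pos: [0.4337, 0.2705, 0.0521]
orientation: [3.141, -0.001, 1.424]
wrist_force: [-0.0, -0.8, -1.2]
finger_gap: 0.0216
grasp_force: 61.8
```

>>> apply_moves(motion=[[0, 0, 0.0015, 0, -1], [0, 0, 0, 0, -1], [0, 0, 0, 0, -0.35], [0, 0, 0, 0, -0.2], [0, 0, 0, 0, -0.2], [0, 0, -0.02, 0, -0.2], [0, 0, -0.03, 0, -0.2], [0, 0, -0.035, 0, 0], [0, 0, -0.005, 0, 0], [0, 0, 0, 0, 0]])

```text
clock: 17.0
ee_pos: [0.4348, 0.2711, 0.142]
orientation: [3.138, -0.004, 1.424]
wrist_force: [-0.3, 0.7, 0.5]
finger_gap: 0.0426
grasp_force: 0.0
```

```bash
python3 - <<'E'
from h import *
plan((.4335,.2702,.14,1.4208),(.5198,.006,.14,1.856),(.5198,.006,.033))
T=cam("top");S=cam("scene")
b=S[0][110:270,240:420]
cv2.imwrite("pics/g3.png",cv2.resize(b,None,fx=3.5,fy=3.5,interpolation=cv2.INTER_CUBIC))
roi=(230,145,300,275);print("white",[(int(a),ce.round(1).tolist()) for a,ce,_,_ in blobs(T,(0,0,120),(180,70,255),roi,15)])
E
```

```text
t 17.0 pos [0.4348 0.2711 0.142 ] rpy [ 3.1377 -0.0036  1.4235] gap 0.0426 gf 0.0 F [-0.3  0.7  0.5]
  total [-0.0011 -0.0011  0.002 ] n 1 each [-0.0011 -0.0011  0.002 ] twist after 0.16
  total [-0.2483  0.1248 -0.    ] n 8 each [-0.031   0.0156 -0.    ] twist after -24.94
  total [0.    0.    0.107] n 3 each [0.     0.     0.0357] twist after 0
white [(223, [268.6, 192.8]), (220, [272.1, 219.3]), (210, [264.6, 164.2])]
```

View pics/g3.png

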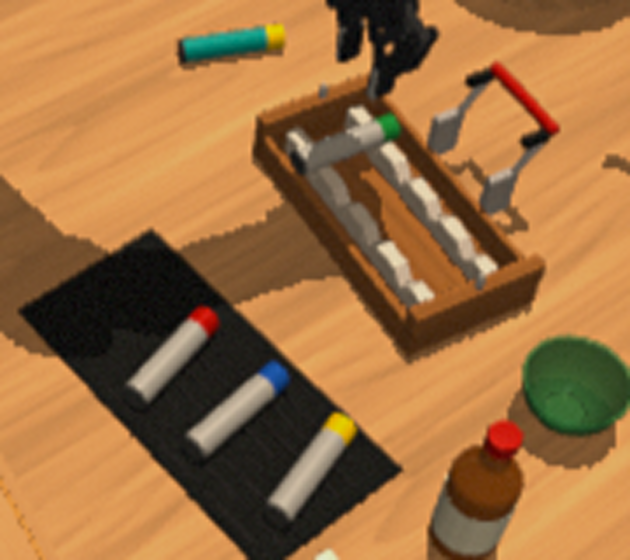

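Green lies in groove 0, crop (345,145), seated in both rails. Red is next.

>>> apply_moves(motion=[[-0.031, 0.0155, 0, 0, 0.1], [-0.031, 0.0155, 0, 0, 0.1], [-0.031, 0.0155, 0, 0, 0.1], [-0.031, 0.0155, 0, 0, 0.1], [-0.031, 0.0155, 0, 0, 0.1], [-0.031, 0.0155, 0, 0, 0.1], [-0.031, 0.0155, 0, 0, 0.1], [-0.031, 0.0155, 0, 0, 0.1], [0, 0, 0, -6.2, 0.1], [0, 0, 0, -6.2, 0.1], [0, 0, 0, -6.2, 0.1], [0, 0, 0, -6.2, 0.1], [0, 0, 0.03, 0, 0.1], [0, 0, 0.03, 0, 0.1], [0, 0, 0, 0, 0.1], [0, 0, 0, 0, 0.1]])

```text
clock: 18.43
ee_pos: [0.5175, 0.0067, 0.0776]
orientation: [-3.135, -0.001, 1.858]
wrist_force: [-1.1, -0.4, -0.2]
finger_gap: 0.0467
grasp_force: 0.0
```

```bash
python3 - <<'E'
from h import *
plan((.5198,.006,.033,1.856))
E
```

```text
t 18.43 pos [0.5175 0.0067 0.0776] rpy [-3.1353e+00 -1.1000e-03  1.8579e+00] gap 0.0467 gf 0.0 F [-1.1 -0.4 -0.2]
  total [-0.0013  0.002   0.0446] n 2 each [-0.0006  0.001   0.0223] twist after 0.11
```

>>> apply_moves(motion=[[-0.001, 0.002, 0.025, 0, 0.1], [0, 0, 0.02, 0, 0.1], [0, 0, 0, 0, 0.1], [0, 0, 0, 0, -1], [0, 0, 0, 0, -1], [0, 0, 0, 0, -1], [0, 0, 0, 0, -1], [0, 0, 0, 0, -1]])

```text
clock: 19.1
ee_pos: [0.5226, 0.0066, 0.0363]
orientation: [3.139, 0.0, 1.857]
wrist_force: [-1.6, -0.2, 7.8]
finger_gap: 0.0215
grasp_force: 59.3
```

>>> apply_moves(motion=[[0, 0, -0.015, 0, -1], [0, 0, -0.03, 0, -1], [0, 0, -0.035, 0, -1], [0, 0, -0.03, 0, -1], [0, 0, 0, 6.2, -1], [0, 0, 0, 6.2, -1], [0, 0, 0, 6.2, -1], [0, 0, 0, 6.2, -1], [0, 0, 0, 0, -1]])

```text
clock: 19.85
ee_pos: [0.5219, 0.0061, 0.1456]
orientation: [3.14, 0.0, 1.422]
wrist_force: [-0.0, 0.3, 0.0]
finger_gap: 0.0213
grasp_force: 59.0
```

```bash
python3 - <<'E'
from h import *
plan((.5198,.006,.14,1.4208),(.4827,.2627,.14),(.4827,.2627,.051))
E
```

```text
t 19.85 pos [0.5219 0.0061 0.1456] rpy [3.1404e+00 5.0000e-04 1.4221e+00] gap 0.0213 gf 59.0 F [-0.   0.3  0. ]
  total [-0.0004 -0.0021  0.0056] n 1 each [-0.0004 -0.0021  0.0056] twist after 0.08
  total [ 0.2483 -0.075  -0.    ] n 7 each [ 0.0355 -0.0107 -0.    ] twist after 0
  total [0.    0.    0.089] n 3 each [0.     0.     0.0297] twist after 0
```

>>> apply_moves(motion=[[0.0355, -0.011, 0, 0, -1], [0.0355, -0.011, 0, 0, -1], [0.0355, -0.011, 0, 0, -1], [0.0355, -0.011, 0, 0, -1], [0.0355, -0.011, 0, 0, -1], [0.0355, -0.011, 0, 0, -1], [0.0355, -0.011, 0, 0, -1], [0, 0, 0, 0, -1], [0, 0, 0.03, 0, -1], [0, 0, 0.03, 0, -1], [0, 0, 0, 0, -1], [0, 0, 0, 0, -1]])

```text
clock: 20.85
ee_pos: [0.481, 0.2625, 0.0839]
orientation: [-3.139, 0.003, 1.426]
wrist_force: [0.0, -0.1, -0.8]
finger_gap: 0.0216
grasp_force: 59.1
```

```bash
python3 - <<'E'
from h import *
plan((.4827,.2627,.053,1.4208))
E
```

```text
t 20.85 pos [0.481  0.2625 0.0839] rpy [-3.1387e+00  2.6000e-03  1.4260e+00] gap 0.0216 gf 59.1 F [ 0.  -0.1 -0.8]
  total [0.0005 0.0017 0.0309] n 1 each [0.0005 0.0017 0.0309] twist after 0.3
```

>>> apply_moves(motion=[[0, 0.001, 0.015, 0, -1], [0, 0, 0.009, 0, -1], [0, 0, 0.004, 0, -1], [0, 0, 0, 0, -1], [0, 0, 0, 0, -1]])

```text
clock: 21.27
ee_pos: [0.4833, 0.2634, 0.0574]
orientation: [3.141, -0.0, 1.424]
wrist_force: [-0.2, -0.3, -1.3]
finger_gap: 0.0216
grasp_force: 59.1
```

>>> apply_moves(motion=[[0, 0, 0.0015, 0, -1], [0, 0, 0.001, 0, -1], [0, 0, 0, 0, -1]])

```text
clock: 21.52
ee_pos: [0.4825, 0.2638, 0.0555]
orientation: [3.141, -0.0, 1.425]
wrist_force: [-2.3, 1.2, 5.8]
finger_gap: 0.0216
grasp_force: 59.9
```

Contact. I release and lift.

>>> apply_moves(motion=[[0, 0, 0, 0, -0.35], [0, 0, 0, 0, -0.2], [0, 0, 0, 0, -0.2], [0, 0, -0.02, 0, -0.2], [0, 0, -0.03, 0, -0.2], [0, 0, -0.035, 0, 0], [0, 0, 0, 0, 0], [0, 0, 0, 0, 0]])

```text
clock: 22.18
ee_pos: [0.4846, 0.264, 0.1412]
orientation: [3.138, -0.003, 1.424]
wrist_force: [0.7, 0.0, -0.2]
finger_gap: 0.0425
grasp_force: 0.0
```

```bash
python3 - <<'E'
from h import *
plan((.5932,.0178,.14,1.724),(.5932,.0178,.033))
T=cam("top")
roi=(230,145,300,275);print("white",[(int(a),ce.round(1).tolist()) for a,ce,_,_ in blobs(T,(0,0,120),(180,70,255),roi,15)])
E
```

```text
t 22.18 pos [0.4846 0.264  0.1412] rpy [ 3.1378e+00 -3.1000e-03  1.4235e+00] gap 0.0425 gf 0.0 F [ 0.7  0.  -0.2]
  total [-0.2276  0.1436  0.0012] n 8 each [-0.0285  0.018   0.0002] twist after -17.22
  total [0.    0.    0.107] n 3 each [0.     0.     0.0357] twist after 0
white [(226, [268.6, 192.8]), (209, [264.6, 164.1])]
```

>>> apply_moves(motion=[[-0.0285, 0.018, 0, 0, 0.1], [-0.0285, 0.018, 0, 0, 0.1], [-0.0285, 0.018, 0, 0, 0.1], [-0.0285, 0.018, 0, 0, 0.1], [-0.0285, 0.018, 0, 0, 0.1], [-0.0285, 0.018, 0, 0, 0.1], [-0.0285, 0.018, 0, 0, 0.1], [-0.0285, 0.018, 0, 0, 0.1], [0, 0, 0, -5.7, 0.1], [0, 0, 0, -5.7, 0.1], [0, 0, 0, -5.7, 0.1], [0, 0, 0.03, 0, 0.1], [0, 0, 0.03, 0, 0.1], [0, 0, 0, 0, 0.1], [0, 0, 0, 0, 0.1]])

```text
clock: 23.48
ee_pos: [0.5899, 0.0164, 0.0769]
orientation: [-3.135, -0.0, 1.723]
wrist_force: [0.1, -0.2, 0.2]
finger_gap: 0.0466
grasp_force: 0.0
```

```bash
python3 - <<'E'
from h import *
plan((.5932,.0178,.033,1.724))
E
```

```text
t 23.48 pos [0.5899 0.0164 0.0769] rpy [-3.1353e+00 -1.0000e-04  1.7231e+00] gap 0.0466 gf 0.0 F [ 0.1 -0.2  0.2]
  total [0.0009 0.0035 0.0439] n 2 each [0.0005 0.0018 0.0219] twist after -0.05
```

>>> apply_moves(motion=[[0.001, 0.0015, 0.025, 0, 0.1], [0, 0, 0.019, 0, 0.1], [0, 0, 0, 0, 0.1], [0, 0, 0, 0, -1], [0, 0, 0, 0, -1], [0, 0, 0, 0, -1], [0, 0, 0, 0, -1], [0, 0, 0, 0, -1]])

```text
clock: 24.15
ee_pos: [0.5945, 0.0182, 0.037]
orientation: [3.139, 0.0, 1.723]
wrist_force: [-1.3, -0.2, 7.4]
finger_gap: 0.0213
grasp_force: 59.3
```

>>> apply_moves(motion=[[0, 0, -0.015, 0, -1], [0, 0, -0.03, 0, -1], [0, 0, -0.035, 0, -1], [0, 0, -0.03, 0, -1], [0, 0, 0, 5.8, -1], [0, 0, 0, 5.8, -1], [0, 0, 0, 5.8, -1], [0, 0, 0, 0, -1]])

```text
clock: 24.82
ee_pos: [0.5936, 0.0177, 0.1463]
orientation: [3.14, 0.0, 1.417]
wrist_force: [-0.1, 0.2, -0.5]
finger_gap: 0.0209
grasp_force: 59.0
```

```bash
python3 - <<'E'
from h import *
plan((.5321,.2553,.14,1.4208),(.5321,.2553,.051))
E
```

```text
t 24.82 pos [0.5936 0.0177 0.1463] rpy [3.1401e+00 4.0000e-04 1.4171e+00] gap 0.0209 gf 59.0 F [-0.1  0.2 -0.5]
  total [ 0.2253 -0.0972  0.0063] n 7 each [ 0.0322 -0.0139  0.0009] twist after -0.21
  total [0.    0.    0.089] n 3 each [0.     0.     0.0297] twist after 0
```

>>> apply_moves(motion=[[0.0322, -0.0139, 0, 0, -1], [0.0322, -0.0139, 0, 0, -1], [0.0322, -0.0139, 0, 0, -1], [0.0322, -0.0139, 0, 0, -1], [0.0322, -0.0139, 0, 0, -1], [0.0322, -0.0139, 0, 0, -1], [0.0322, -0.0139, 0, 0, -1], [0, 0, 0, 0, -1], [0, 0, 0.03, 0, -1], [0, 0, 0.03, 0, -1], [0, 0, 0.015, 0, -1], [0, 0, 0.007, 0, -1], [0, 0, 0, 0, -1], [0, 0, 0, 0, -1]])

```text
clock: 25.98
ee_pos: [0.5317, 0.2556, 0.0636]
orientation: [3.141, -0.0, 1.42]
wrist_force: [0.4, 0.3, -0.1]
finger_gap: 0.0211
grasp_force: 58.9
```

```bash
python3 - <<'E'
from h import *
plan((.5321,.2553,.056,1.4208))
E
```

```text
t 25.98 pos [0.5317 0.2556 0.0636] rpy [ 3.1414e+00 -5.0000e-04  1.4199e+00] gap 0.0211 gf 58.9 F [ 0.4  0.3 -0.1]
  total [-0.0002  0.0004  0.0076] n 1 each [-0.0002  0.0004  0.0076] twist after -0.05
```

>>> apply_moves(motion=[[0, 0, 0.004, 0, -1], [0, 0, 0.003, 0, -1], [0, 0, 0.001, 0, -1], [0, 0, 0, 0, -1]])

```text
clock: 26.32
ee_pos: [0.5316, 0.2559, 0.056]
orientation: [3.141, -0.001, 1.419]
wrist_force: [-1.3, 0.0, 2.0]
finger_gap: 0.0211
grasp_force: 59.3
```

>>> apply_moves(motion=[[0, 0, 0.001, 0, -1], [0, 0, 0, 0, -0.35], [0, 0, 0, 0, -0.2], [0, 0, 0, 0, -0.2], [0, 0, -0.02, 0, -0.2], [0, 0, -0.03, 0, -0.2], [0, 0, -0.035, 0, 0], [0, 0, 0, 0, 0], [0, 0, 0, 0, 0]])

```text
clock: 27.07
ee_pos: [0.5329, 0.2561, 0.1412]
orientation: [3.138, -0.003, 1.418]
wrist_force: [-1.5, -0.1, 0.3]
finger_gap: 0.043
grasp_force: 0.0
```

```bash
python3 - <<'E'
from h import *
plan((.6701,.031,.14,1.902),(.6701,.031,.033))
T=cam("top")
roi=(230,145,300,275);print("white",[(int(a),ce.round(1).tolist()) for a,ce,_,_ in blobs(T,(0,0,120),(180,70,255),roi,15)])
E
```

```text
t 27.07 pos [0.5329 0.2561 0.1412] rpy [ 3.1379e+00 -2.8000e-03  1.4184e+00] gap 0.043 gf 0.0 F [-1.5 -0.1  0.3]
  total [-0.2017  0.1698  0.0012] n 7 each [-0.0288  0.0243  0.0002] twist after -27.71
  total [0.    0.    0.107] n 3 each [0.     0.     0.0357] twist after 0
white [(206, [264.5, 164.1])]
```

>>> apply_moves(motion=[[-0.0288, 0.0245, 0, 0, 0.1], [-0.0288, 0.0245, 0, 0, 0.1], [-0.0288, 0.0245, 0, 0, 0.1], [-0.0288, 0.0245, 0, 0, 0.1], [-0.0288, 0.0245, 0, 0, 0.1], [-0.0288, 0.0245, 0, 0, 0.1], [-0.0288, 0.0245, 0, 0, 0.1], [0, 0, 0, -6.9, 0.1], [0, 0, 0, -6.9, 0.1], [0, 0, 0, -6.9, 0.1], [0, 0, 0, -6.9, 0.1], [0, 0, 0.03, 0, 0.1], [0, 0, 0.03, 0, 0.1], [0, 0, 0, 0, 0.1], [0, 0, 0, 0, 0.1], [0, 0, 0, 0, 0.1]])

```text
clock: 28.45
ee_pos: [0.6704, 0.0305, 0.0792]
orientation: [-3.141, -0.0, 1.901]
wrist_force: [0.3, 0.2, 0.3]
finger_gap: 0.047
grasp_force: 0.0
```

```bash
python3 - <<'E'
from h import *
plan((.6701,.031,.033,1.902))
E
```

```text
t 28.45 pos [0.6704 0.0305 0.0792] rpy [-3.141e+00 -4.000e-04  1.901e+00] gap 0.047 gf 0.0 F [0.3 0.2 0.3]
  total [ 0.0005 -0.0001  0.0462] n 2 each [ 0.0003 -0.0001  0.0231] twist after -0.05
```

>>> apply_moves(motion=[[0, 0, 0.025, 0, 0.1], [0, 0, 0.021, 0, 0.1], [0, 0, 0, 0, 0.1], [0, 0, 0, 0, -1], [0, 0, 0, 0, -1], [0, 0, 0, 0, -1], [0, 0, 0, 0, -1], [0, 0, 0, 0, -1]])

```text
clock: 29.12
ee_pos: [0.6718, 0.0308, 0.0354]
orientation: [3.138, 0.001, 1.901]
wrist_force: [-1.0, 0.7, 6.3]
finger_gap: 0.0215
grasp_force: 59.5
```

>>> apply_moves(motion=[[0, 0, -0.015, 0, -1], [0, 0, -0.03, 0, -1], [0, 0, -0.035, 0, -1], [0, 0, -0.03, 0, -1], [0, 0, 0, 6.9, -1], [0, 0, 0, 6.9, -1], [0, 0, 0, 6.9, -1], [0, 0, 0, 6.9, -1], [0, 0, 0, 0, -1], [0, 0, 0, 0, -1]])

```text
clock: 29.95
ee_pos: [0.6704, 0.0303, 0.1441]
orientation: [3.141, 0.0, 1.422]
wrist_force: [1.1, 0.7, -1.5]
finger_gap: 0.0217
grasp_force: 59.1
```

```bash
python3 - <<'E'
from h import *
plan((.5816,.2478,.14,1.4208),(.5816,.2478,.06))
E
```

```text
t 29.95 pos [0.6704 0.0303 0.1441] rpy [3.1409e+00 3.0000e-04 1.4222e+00] gap 0.0217 gf 59.1 F [ 1.1  0.7 -1.5]
  total [ 0.2019 -0.12    0.0041] n 7 each [ 0.0288 -0.0171  0.0006] twist after 0.08
  total [0.   0.   0.08] n 3 each [0.     0.     0.0267] twist after 0
```

>>> apply_moves(motion=[[0.0288, -0.0171, 0, 0, -1], [0.0288, -0.0171, 0, 0, -1], [0.0288, -0.0171, 0, 0, -1], [0.0288, -0.0171, 0, 0, -1], [0.0288, -0.0171, 0, 0, -1], [0.0288, -0.0171, 0, 0, -1], [0.0288, -0.0171, 0, 0, -1], [0, 0, 0, 0, -1], [0, 0, 0.03, 0, -1], [0, 0, 0.03, 0, -1], [0, 0, 0.015, 0, -1], [0, 0, 0.006, 0, -1], [0, 0, 0, 0, -1], [0, 0, 0, 0, -1]])

```text
clock: 31.12
ee_pos: [0.5831, 0.2479, 0.0628]
orientation: [3.141, -0.001, 1.42]
wrist_force: [-0.1, -0.9, -0.8]
finger_gap: 0.0214
grasp_force: 59.0
```

```bash
python3 - <<'E'
from h import *
plan((.5816,.2478,.055,1.4208))
E
```

```text
t 31.12 pos [0.5831 0.2479 0.0628] rpy [ 3.1413e+00 -8.0000e-04  1.4199e+00] gap 0.0214 gf 59.0 F [-0.1 -0.9 -0.8]
  total [-0.0003 -0.0014  0.0078] n 1 each [-0.0003 -0.0014  0.0078] twist after -0.05
```

>>> apply_moves(motion=[[0, -0.001, 0.004, 0, -1], [0, 0, 0.003, 0, -1], [0, 0, 0.001, 0, -1], [0, 0, 0, 0, -1]])

```text
clock: 31.45
ee_pos: [0.5817, 0.2482, 0.055]
orientation: [3.141, -0.001, 1.419]
wrist_force: [-0.8, -0.1, 1.8]
finger_gap: 0.0212
grasp_force: 59.4
```

>>> apply_moves(motion=[[0, 0, 0.0005, 0, -1], [0, 0, 0, 0, -0.35], [0, 0, 0, 0, -0.2], [0, 0, 0, 0, -0.2], [0, 0, -0.02, 0, -0.2], [0, 0, -0.03, 0, -0.2], [0, 0, -0.04, 0, 0], [0, 0, -0.03, 0, 0], [-0.038, 0, 0, 0, 0], [-0.038, 0, 0, 0, 0], [-0.038, 0, 0, 0, 0], [-0.038, 0, 0, 0, 0], [-0.038, 0, 0, 0, 0], [-0.038, 0, 0, 0, 0], [-0.038, 0, 0, 0, 0], [0, 0, 0, 7, 0], [0, 0, 0, 7, 0], [0, 0, 0, 7, 0], [0, 0, 0, 7, 0], [0, 0, 0, 7, 0]])

```text
clock: 33.12
ee_pos: [0.5415, -0.0157, 0.1738]
orientation: [3.141, -0.0, 0.801]
wrist_force: [-0.6, 0.7, -0.8]
finger_gap: 0.0426
grasp_force: 0.0
```

>>> apply_moves(motion=[[0, 0, 0, 7, 0], [0, 0, 0, 7, 0], [0, 0, 0, 7, 0], [0, 0, 0, 7, 0], [0, 0, 0, 7, 0], [0, 0, 0, 7, 0], [0, 0, 0, 7, 0], [0, 0, 0, 5, 0], [0, 0, 0, 0, 0]])

```text
clock: 33.87
ee_pos: [0.5415, -0.0151, 0.1738]
orientation: [3.141, -0.0, -0.136]
wrist_force: [-0.1, 0.9, 0.4]
finger_gap: 0.0428
grasp_force: 0.0
```

```bash
python3 - <<'E'
from h import *
T=cam("top","t5");S=cam("scene","s5")
plan()
a=cv2.resize(T[0][140:290,105:425],None,fx=2.45,fy=2.45,interpolation=cv2.INTER_CUBIC)
cv2.imwrite("pics/c5.png",a)
b=cv2.resize(S[0][110:340,140:420],None,fx=2.6,fy=2.6,interpolation=cv2.INTER_CUBIC);cv2.imwrite("pics/c5s.png",b)
E
```

```text
t 33.97 pos [ 0.5415 -0.0151  0.1738] rpy [ 3.1414e+00 -1.0000e-04 -1.3180e-01] gap 0.0431 gf 0.0 F [-0.4 -0.4 -0.2]
```

View pics/c5.png

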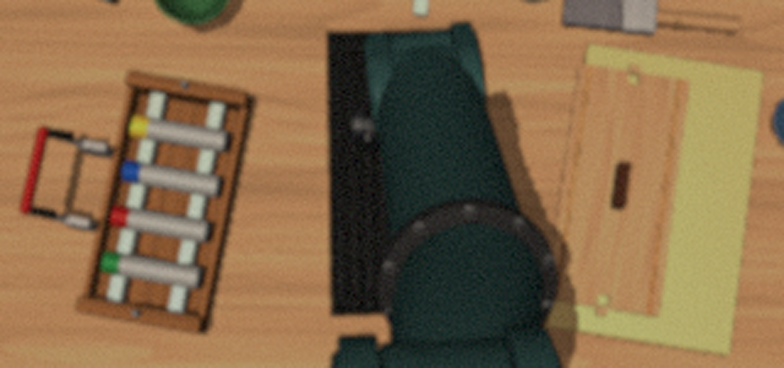

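View pics/c5s.png

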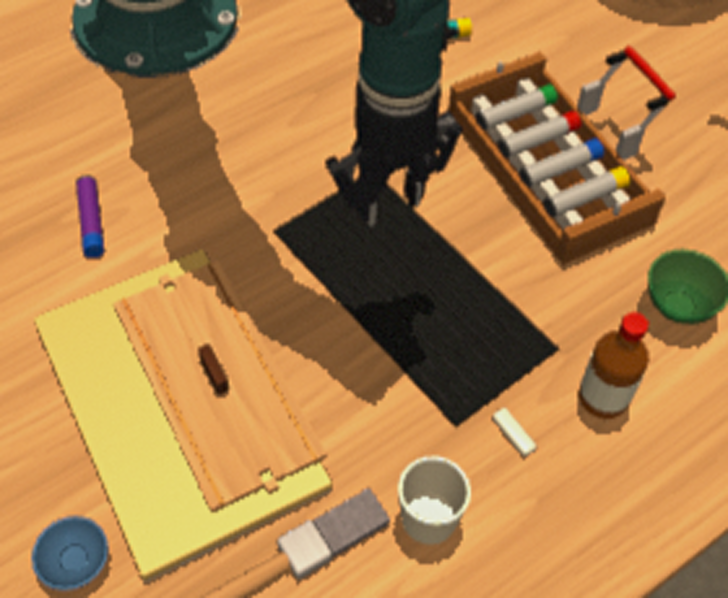

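Top crop: yellow, blue, red and green are all seated in their grooves. The cover was knocked about 4 cm towards +y on the board, with its handle at (621,185) and holes at (634,74) and (602,303). I'll re-measure it.

```bash
python3 - <<'E'
from h import *
T=cam("top");S=cam("scene")
t=lambda p:(p[0]/2.45+105,p[1]/2.45+140)
s=lambda p:(p[0]/2.6+140,p[1]/2.6+110)
for n,a,b in(("h1",(634,74),(268,480)),("h0",(602,303),(168,283)),("handle",(621,185),(213,370))):
    q,e=tri(T,t(a),S,s(b));print(n,q.round(4),round(e,4),plane(T,t(a),.026).round(4)[:2],plane(S,s(b),.026).round(4)[:2])
def holes(c,r):
    return [(int(a),ce.round(1).tolist(),plane(c,ce,.026).round(4).tolist()) for a,ce,_,_ in blobs(c,(20,70,60),(35,255,255),r,4)]
print(holes(T,(357,164,370,176)),holes(T,(345,257,356,270)),holes(S,(237,288,249,300)),holes(S,(198,213,211,225)))
for c,r in((T,(350,203,368,228)),(S,(213,238,232,265))):
    hb=blobs(c,(0,0,0),(180,255,75),r,8);print([(int(a),ce.round(1).tolist(),plane(c,ce,.045).round(4).tolist()) for a,ce,_,_ in hb])
E
```

```text
h1 [ 0.6637 -0.2485  0.0252] 0.0008 [ 0.6633 -0.2488] [ 0.6642 -0.2483]
h0 [ 0.4091 -0.213   0.0291] 0.0012 [ 0.4091 -0.214 ] [ 0.4074 -0.2118]
handle [ 0.5361 -0.2318  0.0399] 0.001 [ 0.5382 -0.2344] [ 0.5289 -0.2283]
[(56, [363.5, 165.8], [0.6755, -0.248, 0.026]), (14, [362.8, 171.6], [0.6592, -0.2461, 0.026])] [(41, [349.5, 267.4], [0.3992, -0.2109, 0.026]), (23, [350.8, 262.0], [0.4135, -0.2143, 0.026])] [(14, [242.0, 292.9], [0.6586, -0.248, 0.026]), (14, [247.1, 297.1], [0.6758, -0.2437, 0.026]), (9, [239.7, 298.7], [0.6683, -0.2613, 0.026])] [(55, [203.0, 215.0], [0.3932, -0.209, 0.026]), (7, [204.9, 220.7], [0.4133, -0.2144, 0.026])]
[(66, [357.7, 215.9], [0.5339, -0.2293, 0.045])]
[(34, [222.1, 255.7], [0.5481, -0.2373, 0.045])]
```

```bash
python3 - <<'E'
from h import *
plan((.5362,-.231,.1738,-.132),(.5362,-.231,.059))
E
```

```text
t 34.07 pos [ 0.5414 -0.0152  0.1738] rpy [-3.1415 -0.     -0.1326] gap 0.0427 gf 0.0 F [0.3 0.5 0.4]
  total [ 0.0233  0.2146 -0.    ] n 6 each [ 0.0039  0.0358 -0.    ] twist after -0.04
  total [ 0.     -0.      0.1148] n 4 each [ 0.     -0.      0.0287] twist after 0
```

>>> apply_moves(motion=[[0.0039, 0.0358, 0, 0, 0], [0.0039, 0.0358, 0, 0, 0], [0.0039, 0.0358, 0, 0, 0], [0.0039, 0.0358, 0, 0, 0], [0.0039, 0.0358, 0, 0, 0], [0.0039, 0.0358, 0, 0, 0], [0, 0, 0.03, 0, 0], [0, 0, 0.03, 0, 0], [0, 0, 0.02, 0, 0], [0, 0, 0, 0, 0], [0, 0, 0, 0, 0], [0, 0, 0, 0, 0]])

```text
clock: 35.07
ee_pos: [0.5366, -0.2313, 0.0947]
orientation: [3.142, -0.001, -0.134]
wrist_force: [0.0, 0.4, 0.9]
finger_gap: 0.0429
grasp_force: 0.0
```

```bash
python3 - <<'E'
from h import *
plan((.5362,-.231,.059,-.132))
E
```

```text
t 35.07 pos [ 0.5366 -0.2313  0.0947] rpy [ 3.1416e+00 -1.5000e-03 -1.3370e-01] gap 0.0429 gf 0.0 F [0.  0.4 0.9]
  total [-0.0004 -0.0002  0.0357] n 1 each [-0.0004 -0.0002  0.0357] twist after -0.1
```

>>> apply_moves(motion=[[0, 0, 0.018, 0, 0], [0, 0, 0.017, 0, 0], [0, 0, 0, 0, 0], [0, 0, 0, 0, 0], [0, 0, 0, 0, -1], [0, 0, 0, 0, -1], [0, 0, 0, 0, -1], [0, 0, 0, 0, -1], [0, 0, 0, 0, -1], [0, 0, 0, 0, -1]])

```text
clock: 35.9
ee_pos: [0.5369, -0.2315, 0.0605]
orientation: [3.141, -0.003, -0.134]
wrist_force: [-0.6, 0.5, 5.8]
finger_gap: 0.0126
grasp_force: 61.2
```

>>> apply_moves(motion=[[0, 0, -0.01, 0, -1], [0, 0, -0.02, 0, -1], [0, 0, -0.025, 0, -1], [0, 0, -0.025, 0, -1], [0, 0, -0.02, 0, -1], [0, 0, 0, 0.9, -1], [0, 0, 0, 0, -1]])

```text
clock: 36.48
ee_pos: [0.5363, -0.2315, 0.1603]
orientation: [3.141, -0.003, -0.151]
wrist_force: [-0.4, 0.4, -1.8]
finger_gap: 0.0127
grasp_force: 60.2
```

```bash
python3 - <<'E'
from h import *
plan((.5078,.2593,.165,-.15))
E
```

```text
t 36.48 pos [ 0.5363 -0.2315  0.1603] rpy [ 3.1409e+00 -2.9000e-03 -1.5100e-01] gap 0.0127 gf 60.2 F [-0.4  0.4 -1.8]
  total [-0.102  -0.4809 -0.0047] n 13 each [-0.0078 -0.037  -0.0004] twist after -0.06
```

>>> apply_moves(motion=[[-0.0073, -0.0344, 0, 0, -1], [-0.0073, -0.0344, 0, 0, -1], [-0.0073, -0.0344, 0, 0, -1], [-0.0073, -0.0344, 0, 0, -1], [-0.0073, -0.0344, 0, 0, -1], [-0.0073, -0.0344, 0, 0, -1], [-0.0073, -0.0344, 0, 0, -1], [-0.0073, -0.0344, 0, 0, -1], [-0.0073, -0.0344, 0, 0, -1], [-0.0073, -0.0344, 0, 0, -1], [-0.0073, -0.0344, 0, 0, -1], [-0.0073, -0.0344, 0, 0, -1], [-0.0073, -0.0344, 0, 0, -1], [-0.0073, -0.0344, 0, 0, -1], [0, 0, 0, 0, -1], [0, 0, 0.02, 0, -1], [0, 0, 0.015, 0, -1], [0, 0, 0, 0, -1], [0, 0, 0, 0, -1]])

```text
clock: 38.07
ee_pos: [0.5053, 0.2592, 0.1221]
orientation: [3.138, 0.004, -0.15]
wrist_force: [0.9, -0.3, -2.0]
finger_gap: 0.0121
grasp_force: 60.1
```

```bash
python3 - <<'E'
from h import *
T=cam("top","t6");S=cam("scene","s6")
plan((.5078,.2593,.165,-.15))
a=cv2.resize(T[0][160:285,135:215],None,fx=4.8,fy=4.8,interpolation=cv2.INTER_CUBIC)
b=cv2.resize(S[0][90:215,310:410],None,fx=4.8,fy=4.8,interpolation=cv2.INTER_CUBIC)
cv2.imwrite("pics/c6.png",np.hstack([a[:600,:384],b[:600,:410]]))
E
```

```text
t 38.17 pos [0.5068 0.2599 0.1237] rpy [ 3.1413e+00  3.0000e-04 -1.5060e-01] gap 0.0124 gf 60.1 F [ 0.1  0.6 -1.7]
  total [ 0.0011  0.0005 -0.0413] n 2 each [ 0.0005  0.0002 -0.0206] twist after -0.03
```

View pics/c6.png

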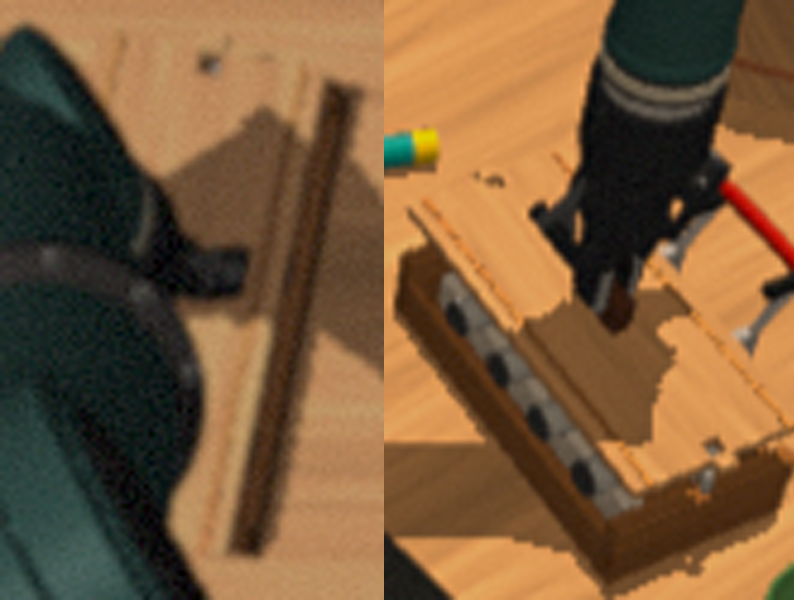

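```bash
python3 - <<'E'
from h import *
T=cam("top");S=cam("scene")
q,e=tri(T,(178.3,172.9),S,(378.3,183.1));print("h1",q,e)
print("h1 planes .09",plane(T,(178.3,172.9),.09),plane(S,(378.3,183.1),.09))
print("h0",plane(S,(332.1,127.5),.09))
C=np.array([.507,.2597]);u=np.array([np.cos(.15),-np.sin(.15)])
for sg in(1,-1):
    P=np.r_[C+sg*.124*u,.0905];print("pred hole px",proj(T,P).round(1),proj(S,P).round(1),P)
# dark hole centroids
for c,r in((T,(172,166,185,180)),(S,(371,176,386,190)),(S,(326,121,339,134))):
    g=cv2.cvtColor(c[0],cv2.COLOR_BGR2GRAY);x0,y0,x1,y1=r;w=g[y0:y1,x0:x1];print(w.tolist())
E
```

```text
h1 [0.62646927 0.24052964 0.08803088] 0.0011249525791795706
h1 planes .09 [0.62561636 0.2396989  0.09      ] [0.62763612 0.2396087  0.09      ]
h0 [0.37841017 0.27814849 0.09      ]
pred hole px [177.8 171.3] [379.2 183.2] [0.62960761 0.24116967 0.0905    ]
pred hole px [157.2 266.7] [333.4 128.5] [0.38439239 0.27823033 0.0905    ]
[[154, 149, 149, 152, 155, 154, 153, 155, 153, 148, 151, 149, 151], [148, 148, 149, 154, 151, 154, 151, 154, 149, 136, 140, 142, 151], [146, 148, 151, 152, 149, 150, 152, 153, 144, 129, 133, 144, 152], [147, 148, 149, 144, 135, 136, 141, 144, 138, 130, 139, 150, 154], [147, 148, 148, 140, 121, 117, 123, 126, 130, 139, 141, 150, 150], [148, 152, 147, 137, 104, 94, 98, 113, 125, 134, 142, 149, 153], [151, 149, 143, 123, 93, 71, 75, 97, 128, 142, 147, 149, 152], [151, 151, 145, 124, 93, 76, 84, 111, 135, 148, 147, 147, 148], [151, 149, 146, 130, 117, 106, 113, 123, 143, 151, 150, 153, 151], [148, 152, 151, 148, 142, 128, 136, 144, 151, 142, 148, 151, 151], [150, 153, 150, 152, 148, 145, 144, 145, 144, 149, 146, 149, 152], [152, 152, 145, 149, 145, 145, 147, 1
[... 1364 characters left out ...]
2, 162, 160, 160, 161, 164, 167], [166, 166, 164, 162, 164, 165, 165, 164, 163, 166, 163, 165, 167], [165, 163, 163, 145, 165, 173, 169, 166, 167, 168, 158, 160, 164], [163, 163, 154, 113, 139, 165, 140, 135, 138, 167, 163, 158, 161], [159, 161, 164, 143, 160, 130, 95, 96, 92, 135, 165, 162, 162], [163, 165, 167, 166, 173, 160, 125, 146, 117, 124, 151, 164, 162], [164, 165, 165, 169, 173, 174, 164, 171, 160, 158, 163, 166, 163], [163, 166, 165, 165, 169, 173, 173, 172, 168, 167, 169, 168, 166], [165, 165, 166, 166, 166, 171, 173, 172, 170, 167, 168, 169, 165], [166, 165, 168, 165, 167, 167, 168, 173, 172, 166, 167, 169, 169], [168, 167, 165, 167, 168, 165, 168, 171, 173, 172, 165, 167, 170]]
```

```bash
python3 - <<'E'
from h import *
T=cam("top");S=cam("scene")
def dc(f,x,y,r=5):
    g=cv2.imread(f"pics/{f}.png",0).astype(float);w=g[y-r:y+r+1,x-r:x+r+1];b=np.percentile(w,60);w=np.clip(b-w-25,0,None)
    n,L,s,ce=cv2.connectedComponentsWithStats((w>0).astype(np.uint8));i=1+np.argmax(s[1:,4]);w=w*(L==i)
    yy,xx=np.mgrid[-r:r+1,-r:r+1];return np.array([x+(w*xx).sum()/w.sum(),y+(w*yy).sum()/w.sum()]),s[i,4]
for f,c,l in(("t1",T,((180,174),(160,268))),("t3",T,((180,174),(160,268))),("t5",T,((180,174),(160,268))),("t6",T,((177,172),)),("s1",S,((377,190),(332,136))),("s3",S,((377,190),(332,136))),("s5",S,((377,190),(332,136))),("s6",S,((379,182),(333,127)))):
    for p in l:
        q,n=dc(f,*p,4);z=.091 if "6" in f else .0645
        print(f,q.round(2),n,plane(c,q,z).round(4))
E
```

```text
t1 [179.91 174.2 ] 16 [0.6285 0.2402 0.0645]
t1 [160.45 267.18] 14 [0.3849 0.2756 0.0645]
t3 [177.35 178.  ] 5 [0.6181 0.2462 0.0645]
t3 [162.4  264.52] 13 [0.3918 0.2711 0.0645]
t5 [177.22 178.  ] 4 [0.6181 0.2466 0.0645]
t5 [162.04 264.24] 9 [0.3925 0.2721 0.0645]
t6 [177.73 172.74] 18 [0.6257 0.241  0.091 ]
s1 [376.72 189.62] 15 [0.6309 0.2378 0.0645]
s1 [331.97 135.38] 12 [0.3871 0.2744 0.0645]
s3 [379.49 193.58] 12 [0.646  0.2342 0.0645]
s3 [333.22 138.91] 40 [0.4015 0.2675 0.0645]
s5 [379.47 193.56] 13 [0.6459 0.2342 0.0645]
s5 [333.2  138.89] 41 [0.4014 0.2675 0.0645]
s6 [378.33 182.26] 14 [0.6259 0.2411 0.091 ]
s6 [332.88 127.32] 9 [0.3799 0.2799 0.091 ]
```

>>> apply_moves(motion=[[0.0018, 0.0004, 0.004, 0, -1], [0, 0, 0.006, 0, -1], [0, 0, 0.004, 0, -1], [0, 0, 0, 0, -1], [0, 0, 0, 0, -1]])

```text
clock: 38.78
ee_pos: [0.5081, 0.2594, 0.1092]
orientation: [3.141, 0.001, -0.15]
wrist_force: [-0.7, -0.0, -1.7]
finger_gap: 0.0123
grasp_force: 60.2
```

>>> apply_moves(motion=[[0, 0, 0.002, 0, -1], [0, 0, 0.002, 0, -1], [0, 0, 0, 0, -1], [0, 0, 0, 0, -1]])

```text
clock: 39.12
ee_pos: [0.5085, 0.2596, 0.1057]
orientation: [3.141, 0.0, -0.15]
wrist_force: [0.0, -0.3, -2.2]
finger_gap: 0.0124
grasp_force: 60.2
```

>>> apply_moves(motion=[[0, 0, 0.002, 0, -1], [0, 0, 0.002, 0, -1], [0, 0, 0, 0, -1]])

```text
clock: 39.37
ee_pos: [0.5083, 0.2595, 0.1014]
orientation: [3.141, 0.001, -0.15]
wrist_force: [-0.6, 0.6, -2.9]
finger_gap: 0.0123
grasp_force: 60.2
```

>>> apply_moves(motion=[[0, 0, 0.002, 0, -1], [0, 0, 0.001, 0, -1], [0, 0, 0, 0, -1]])

```text
clock: 39.62
ee_pos: [0.5084, 0.2595, 0.0985]
orientation: [3.141, 0.0, -0.15]
wrist_force: [0.5, 0.5, -2.3]
finger_gap: 0.0122
grasp_force: 60.2
```

>>> apply_moves(motion=[[0, 0, 0.002, 0, -1], [0, 0, 0.002, 0, -1], [0, 0, 0, 0, -1]])

```text
clock: 39.87
ee_pos: [0.5083, 0.2595, 0.0944]
orientation: [3.141, 0.001, -0.15]
wrist_force: [0.8, 0.0, -2.8]
finger_gap: 0.0125
grasp_force: 60.2
```

>>> apply_moves(motion=[[0, 0, 0.001, 0, -1], [0, 0, 0.001, 0, -1], [0, 0, 0, 0, -1]])

```text
clock: 40.12
ee_pos: [0.5085, 0.2596, 0.0926]
orientation: [3.142, 0.0, -0.15]
wrist_force: [0.2, -1.1, -2.2]
finger_gap: 0.0125
grasp_force: 60.2
```

>>> apply_moves(motion=[[0, 0, 0.001, 0, -1], [0, 0, 0.0005, 0, -1], [0, 0, 0, 0, -1]])

```text
clock: 40.37
ee_pos: [0.5086, 0.2597, 0.0925]
orientation: [-3.142, -0.0, -0.15]
wrist_force: [-1.5, -1.3, 7.4]
finger_gap: 0.0125
grasp_force: 61.4
```

>>> apply_moves(motion=[[0, 0, 0, 0, -0.6], [0, 0, 0, 0, -0.2], [0, 0, 0, 0, 0], [0, 0, 0, 0, 0], [0, 0, -0.01, 0, 0], [0, 0, -0.03, 0, 0], [0, 0, -0.04, 0, -1], [0, 0, -0.04, 0, -1], [0, -0.035, 0, 0, -1], [0, -0.035, 0, 0, -1], [0, -0.035, 0, 0, -1], [0, -0.035, 0, 0, -1], [0, -0.03, 0, 0, -1], [0, 0, 0, 0, -1], [0, 0, 0, 0, -1]])

```text
clock: 41.62
ee_pos: [0.533, 0.4305, 0.2117]
orientation: [-3.14, 0.0, -0.146]
wrist_force: [0.1, -1.2, -0.4]
finger_gap: 0.0003
grasp_force: 0.0
```

```bash
python3 - <<'E'
from h import *
T=cam("top","t7");S=cam("scene","s7")
Y=.168
plan((.5078+Y*.1494,.2595+Y*.9888,.2,-.15))
b=cv2.resize(S[0][90:215,310:430],None,fx=4.8,fy=4.8,interpolation=cv2.INTER_CUBIC)
cv2.imwrite("pics/c7.png",b)
r=[x for x in blobs(S,(0,150,80),(6,255,255),(350,110,420,170),8)];print([(int(a),c.round(1)) for a,c,_,_ in r])
E
```

```text
t 41.72 pos [0.5339 0.4264 0.2113] rpy [ 3.140e+00  1.000e-04 -1.507e-01] gap -0.0001 gf 0.0 F [0.7 0.2 0.7]
  total [-0.0009  0.001   0.0113] n 1 each [-0.0009  0.001   0.0113] twist after -0.04
[(74, array([388.1, 136.4]))]
```

View pics/c7.png

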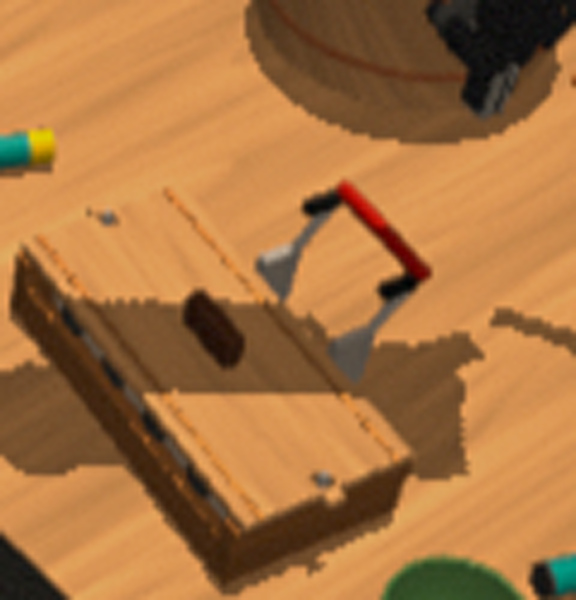

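The cover is flat with both pins through it, at (107,217) and (323,480). The bail is open and the closed fingers are beyond it. I lower behind the bar and push.

>>> apply_moves(motion=[[0, 0, 0.035, 0, -1], [0, 0, 0.035, 0, -1], [0, 0, 0.025, 0, -1], [0, 0, 0, 0, -1], [0, 0, 0, 0, -1]])

```text
clock: 42.13
ee_pos: [0.5336, 0.4251, 0.1154]
orientation: [3.138, 0.002, -0.152]
wrist_force: [0.1, -0.2, 0.9]
finger_gap: -0.0001
grasp_force: 0.0
```

>>> apply_moves(motion=[[0, 0.01, 0, 0, -1], [0, 0.01, 0, 0, -1], [0, 0.01, 0, 0, -1], [0, 0.01, 0, 0, -1], [0, 0, 0, 0, -1]])

```text
clock: 42.55
ee_pos: [0.5301, 0.3942, 0.1218]
orientation: [-3.126, -0.006, -0.15]
wrist_force: [-0.1, 7.7, 8.3]
finger_gap: -0.0002
grasp_force: 4.9
```

>>> apply_moves(motion=[[0, 0.008, 0, 0, -1], [0, 0.008, 0, 0, -1], [0, 0.008, 0, 0, -1], [0, 0, 0, 0, -1]])

```text
clock: 42.88
ee_pos: [0.5271, 0.3686, 0.1216]
orientation: [-3.13, -0.007, -0.149]
wrist_force: [1.1, 1.3, 2.0]
finger_gap: 0.0
grasp_force: 1.5
```

```bash
cat > bar.py <<'E'
from h import *
T=cam("top");S=cam("scene");C=np.array([.5078,.2595])
def loc(p): d=p[:2]-C; return [round(d[0]*.9888-d[1]*.1494,4),round(d[0]*.1494+d[1]*.9888,4),round(p[2],4)]
s=bot.get_state();print("tcp case",loc(s["ee_pos"]),s["wrist_force"].round(1))
a=blobs(T,(0,150,60),(8,255,255),(100,170,185,250),6);b=blobs(S,(0,150,60),(8,255,255),(340,95,420,180),6)
print([(int(x[0]),x[1].round(1).tolist()) for x in a],[(int(x[0]),x[1].round(1).tolist()) for x in b])
if a and b: q,e=tri(T,a[0][1],S,b[0][1]);print("bar case",loc(q),round(e,4))
E
python3 bar.py
```

```text
tcp case [np.float64(0.0021), np.float64(0.1073), np.float64(0.1189)] [0.9 1.8 1.2]
[(42, [127.8, 218.1]), (20, [132.6, 197.3])] [(91, [381.4, 138.8])]
bar case [np.float64(-0.0165), np.float64(0.101), np.float64(0.096)] 0.0086
```

>>> apply_moves(motion=[[0, 0.008, 0, 0, -1], [0, 0.008, 0, 0, -1], [0, 0.008, 0, 0, -1], [0, 0, 0, 0, -1]])

```text
clock: 43.32
ee_pos: [0.5198, 0.3369, 0.1151]
orientation: [3.137, 0.002, -0.153]
wrist_force: [1.0, 0.8, -0.4]
finger_gap: 0.0001
grasp_force: 0.2
```

```bash
python3 bar.py; python3 - <<'E'
from h import *
S=cam("scene");cv2.imwrite("pics/c8.png",cv2.resize(S[0][80:215,310:430],None,fx=4.4,fy=4.4,interpolation=cv2.INTER_CUBIC))
C=np.array([.5078,.2595])
for th in(0,.2,.4,.6,.8,1.0,1.2,1.6):
    a=np.radians(146.3)-th;y,z=.09+.054*np.cos(a),.062+.054*np.sin(a)
    P=np.array([C[0]+y*.1494,C[1]+y*.9888,z]);print(th,round(y,3),round(z,3),proj(S,P).round(1))
E
```

```text
tcp case [np.float64(0.0001), np.float64(0.079), np.float64(0.1153)] [0.  0.1 0.1]
[(52, [141.6, 222.8]), (24, [146.5, 200.5])] [(94, [372.1, 144.2])]
bar case [np.float64(-0.0199), np.float64(0.0695), np.float64(0.0835)] 0.0121
0 0.045 0.092 [367.8 149.4]
0.2 0.052 0.1 [370.2 146.7]
0.4 0.06 0.107 [372.9 144.3]
0.6 0.07 0.112 [375.9 142.1]
0.8 0.08 0.115 [378.9 140.3]
1.0 0.091 0.116 [381.9 138.9]
1.2 0.102 0.115 [384.7 138.1]
1.6 0.121 0.106 [389.3 138.1]
```

>>> apply_moves(motion=[[0, 0.006, 0, 0, -1], [0, 0.004, 0, 0, -1], [0, 0, 0, 0, -1]])

```text
clock: 43.72
ee_pos: [0.5191, 0.3303, 0.1162]
orientation: [3.141, 0.0, -0.151]
wrist_force: [-0.3, 1.8, -0.9]
finger_gap: 0.0002
grasp_force: 0.5
```

```bash
python3 bar.py
```

```text
tcp case [np.float64(0.0006), np.float64(0.0717), np.float64(0.1163)] [-0.2 -0.  -0.8]
[(41, [144.5, 221.6]), (24, [149.4, 200.1])] [(91, [370.4, 145.9])]
bar case [np.float64(-0.0162), np.float64(0.062), np.float64(0.083)] 0.0098
```

>>> apply_moves(motion=[[0, -0.006, 0, 0, -1], [0, 0, -0.03, 0, -1], [0, 0, -0.018, 0, -1], [0, 0.016, 0, 0, -1], [0, 0.015, 0, 0, -1], [0, 0, 0.015, 0, -1], [0, 0, 0.01, 0, -1], [0, 0, 0.004, 0, -1], [0, 0, 0.003, 0, -1], [0, 0, 0, 0, -1], [0, 0, 0, 0, -1]])

```text
clock: 44.73
ee_pos: [0.5154, 0.3064, 0.1319]
orientation: [3.141, 0.001, -0.15]
wrist_force: [-0.1, 0.0, 1.3]
finger_gap: 0.0003
grasp_force: 0.0
```

>>> apply_moves(motion=[[0, 0, 0.003, 0, -1], [0, 0, 0.003, 0, -1], [0, 0, 0.002, 0, -1], [0, 0, 0, 0, -1]])

```text
clock: 45.07
ee_pos: [0.5155, 0.3024, 0.1246]
orientation: [3.136, 0.001, -0.152]
wrist_force: [-1.0, -4.9, 5.2]
finger_gap: 0.0001
grasp_force: 2.8
```

```bash
python3 bar.py
```

```text
tcp case [np.float64(0.0013), np.float64(0.0455), np.float64(0.1247)] [-0.7 -2.1  2.3]
[] [(37, [374.0, 153.5]), (25, [362.5, 140.5])]
```

>>> apply_moves(motion=[[0, 0, 0.002, 0, -1], [0, 0, 0.002, 0, -1], [0, 0, 0, 0, -1]])

```text
clock: 45.42
ee_pos: [0.5158, 0.3041, 0.1205]
orientation: [3.139, 0.0, -0.151]
wrist_force: [-0.8, -2.1, 4.2]
finger_gap: -0.0003
grasp_force: 2.0
```

>>> apply_moves(motion=[[0, 0, 0.002, 0, -1], [0, 0, 0.001, 0, -1], [0, 0, 0, 0, -1]])

```text
clock: 45.67
ee_pos: [0.516, 0.3046, 0.1197]
orientation: [3.139, -0.0, -0.151]
wrist_force: [-3.5, -6.5, 18.3]
finger_gap: 0.0004
grasp_force: 9.3
```

>>> apply_moves(motion=[[0, 0, -0.01, 0, -1], [0, 0, -0.03, 0, -1], [0, 0, -0.04, 0, -1], [0, 0, -0.04, 0, -1], [0, 0.04, 0, 0, -1], [0, 0.04, 0, 0, -1], [0, 0.04, 0, 0, -1], [0, 0.04, 0, 0, -1], [0, 0.04, 0, 0, -1], [0, 0.04, 0, 0, -1], [0, 0.04, 0, 0, -1], [0, 0.04, 0, 0, -1], [0, 0, 0, 0, -1], [0, 0, 0, 0, -1]])

```text
clock: 46.83
ee_pos: [0.4676, -0.0125, 0.2375]
orientation: [-3.142, -0.001, -0.156]
wrist_force: [0.7, 0.6, 0.0]
finger_gap: 0.0001
grasp_force: 0.0
```

```bash
python3 bar.py; python3 - <<'E'
from h import *
T=cam("top");S=cam("scene")
a=cv2.resize(T[0][120:290,105:215],None,fx=3.4,fy=3.4,interpolation=cv2.INTER_CUBIC)
b=cv2.resize(S[0][80:250,310:430],None,fx=3.4,fy=3.4,interpolation=cv2.INTER_CUBIC);cv2.imwrite("pics/c9.png",np.hstack([a,b]))
E
```

```text
tcp case [np.float64(0.0012), np.float64(-0.2716), np.float64(0.2375)] [ 0.3 -0.4  0. ]
[(167, [150.1, 215.4])] [(96, [367.7, 149.0])]
bar case [np.float64(-0.0014), np.float64(0.0452), np.float64(0.0922)] 0.0011
```

View pics/c9.png

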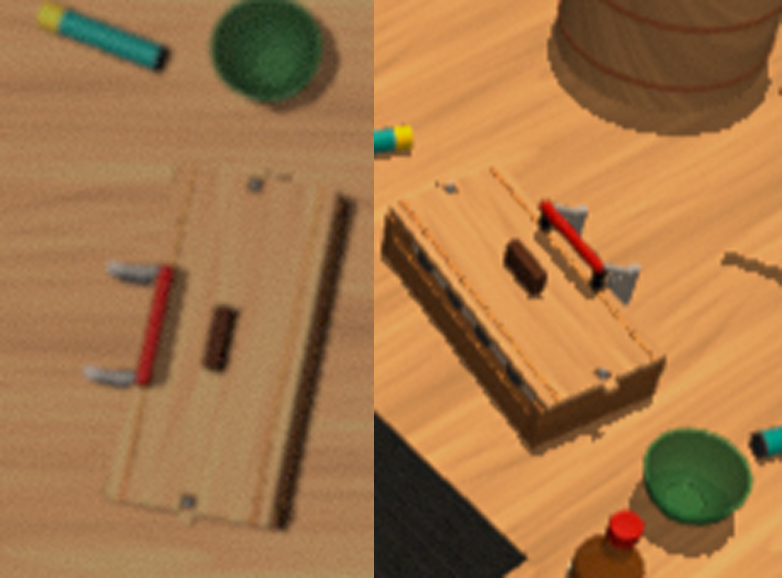

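The bar measures y 45.2, z 92.2 mm in the case frame, which is the shut position. The cover is flat over its pins and the bystanders stand where they were. I hand the job in.

```bash
python3 -c "
from plant import bot
print(bot.sign_off())"
```

```text
the job is handed in; nothing more can be done
None
```

The job is handed in after about 47 s: all four tubes lie in their own grooves, the cover is back flat over both pins, and the bail measured fully shut.

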